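Fetch the heat sink from behind the chemicals

ROBOT

A 6-joint arm with a two-finger parallel gripper is mounted at the origin on the work surface. World frame = base frame: x ahead of the robot, y to its left, z up, the work surface at z = 0. Lengths are in mm, angles in rad, forces in N, time in s.
With the tool pointing down it reaches from about 350 to 925 mm from the base axis. Payload 6.4 kg.
Tool frame: the origin (TCP) lies at the very end of the fingers, on their centre line; the grasp point (between the pads) lies 19 mm behind it; z points along the fingers, y is the direction in which the jaws open and shut (so a half turn about z gives the same grasp; the last joint's range is limited). The gripper opens to 85 mm and grips with 20 to 120 N. Pads are 22 mm wide; open, the fingers measure 114 mm over their backs; the gripper's body (76 mm by 85 mm) begins 54 mm behind the grasp point. The pads swing forward as they close: fully open they stand 13 mm farther back than shut.
Start: joints at [1.081, 0.245, 1.558, -0, 1.339, -0.174], TCP at [201.872, 617.869, 231.29] pointing down, gripper open.
Joint ranges: [-3.13, 3.13], [-1.02, 2.26], [0.13, 2.54], [-0.95, 4.09], [0.21, 2.88], [-2.74, 2.74]. Speed limits (rad/s): [2.57, 2.57, 3.14, 3.14, 3.14, 3.14].

INTERFACE

Orientations are given as a unit quaternion [w, x, y, z].
In Python, from station import robot gives the robot as it stands. The module is installed in compiled form; this text tells all that it offers.
- The arm moves only by the tool play_rows, never from a script. Its argument "rows" is a list of rows, each a list of 3 entries, a list of its own where there are three numbers: the turn, a rotation vector about the tool's x, y, z in degrees, then the shift along the tool's x, y, z in m, then the finger opening in m, from 0 to 0.0854. In form: [[[ax, ay, az], [x, y, z], claw], ...]. A call has 1 to 8 rows; each row shifts and turns the pose as measured when the row begins, along the tool's axes as they then stand; what a row does not reach is not made up. A row lasts 1/12 s, in which the tool goes at most 41.7 mm and 7.16 degrees, less where a joint would pass 70% of its speed; a pose out of reach is approached as far as the arm can. A call is refused whole if a number of a shift passes 0.0417 or a number of a turn 7.16, either way. A call with a gripper value outside its range is refused whole. The fingers move at their own pace and stop on an object; "squeeze" is the grip in N (left out, the last holds). Time passes only in rows, so rows that do not move let the fingers close. It gives the time, the measured TCP pose, the force and the opening at its end, in the units of the state.
- robot.read_state(): the state, without advancing time (a new reading comes with each control period).
- robot.read_camera(name): name is "scene" or "top"; returns the picture (420x560x3 uint8, red, green, blue); there is no depth.
- robot.calibration(name): a dict with "intrinsics" (3x3 intrinsics, pixels), "world_to_cam" (4x4, takes a point from world to camera coordinates). Camera axes: x right, y up, looking along -z (the intrinsics and any distortion apply to the point x, -y, -z); pixel columns grow to the right and rows downward; lengths in mm; the calibration is good to about 2 mm. A picture is of the moment at which its call begins. calibration takes no time and is no camera call.
- robot.hand_in(): hands the job in, once; it reports no verdict.
The state is a dict: "time_s": time; "joint_pos": joint angles; "qd": joint speeds; "tau": joint torques, N m; "position": TCP position; "tcp_rot": TCP orientation; "ft_force": force on the tool from outside, world axes, zero at the start; "ft_torque": the same for the moment, N m; "opening": opening from 0.0 (shut) to 1.0 (fully open).
Only numpy, scipy, OpenCV 4.12 (cv2) and the standard library are available. Lean on these libraries where they do the work, as an engineer would, in place of code of your own. Each camera call takes 0.05 s, during which the arm holds its last target.

TASK

First move the bottle, the can and the square canister out of the black stock tray and stand all three on the grey parking mat, leaving the heat sink alone meanwhile. With the three still parked, take the heat sink and set it flat on the circuit board, filling the white outline; then return the bottle, can and canister upright to the tray, each to the very place it stood at the start. Knock none of them over, and leave the screwdriver, solder reel and mouse where they are.

Things in the scene. Friction and masses are not known exactly. Their poses are not given: they have to be found in the camera images.
- bottle: Loose white plastic bottle with sloping shoulders, 125 mm tall, upright: round body 52 mm in diameter up to 92 mm height, then a shoulder to a narrow neck and a 28 mm round cap. Origin: centre of its underside. z up.
- can: Loose plain metal can, 62 mm in diameter, 108 mm tall, straight sides, upright. Origin: centre of its underside. z up.
- canister: Loose square grey plastic canister, upright: square body 48 x 48 mm (sides along its x and y) and 94 mm tall, with a 36 mm black round cap on top (116 mm in all). Origin: centre of its underside. z up.
- heat_sink: Loose finned aluminium heat sink, 44 mm along its x, 60 mm along its y (fins run along y), 34 mm tall; the 44 mm width can be gripped across the outer fins. In the tray it stands between the bottle, can and canister, its x and y along the tray's. Origin: centre of its underside. z up.
- stock_tray: Fixed black shallow tray, 220 mm along its x (roughly away from the robot), 240 mm along its y; floor 5 mm thick, rim 5 mm thick and 13 mm high. Dark grey marks show four places, in the tray's x, y: heat sink at (30, 0) mm; the other three, one each at (30, 75), (30, -75) and (-40, 0) mm, arranged differently every time. Origin: centre of its underside.
- parking_mat: Fixed flat grey mat for parking, 300 mm along its x, 130 mm along its y, 3 mm thick, to one side of the tray. Origin: centre of its underside.
- board: Fixed green circuit board in a black carrier, 180 mm along its x, 130 mm along y, beside the tray. Surface 16 mm over the underside. White outline in its middle, inside 62 mm along x, 44 mm along y: the heat sink goes there, its long side along the board's x, either way round. Parts up to 12 mm high stand over 50 mm from the middle along x. Origin: underside, below the outline's centre.
- screwdriver: Bystander: loose screwdriver lying beyond the tray. Origin: underside, on its length, which is its x.
- solder_reel: Bystander: loose metal reel, 60 mm in diameter, 44 mm tall, standing on its flat end beyond the side areas. Origin: centre of its underside.
- mouse: Bystander: loose black computer mouse, 100 x 58 x 30 mm, beyond the side areas. Origin: centre of its underside.
Not all that is in view belongs to the job. Leave any red look-alike of the bottle alone.

How it is judged (in metres and radians):
On the way, in this order (a step that is already met when the one before it is completed fails the run):
1. bottle, can and canister all stand released on the parking mat, the heat sink still in its place in the tray (within 30 mm) (x of bottle in the frame of parking_mat between -0.135 and 0.135 m and y of bottle in the frame of parking_mat between -0.05 and 0.05 m and z of bottle in the frame of parking_mat between -0.003 and 0.009 m and angle between each of bottle, can, canister's own z axis and vertical below 0.1 rad and x of can in the frame of parking_mat between -0.135 and 0.135 m and y of can in the frame of parking_mat between -0.05 and 0.05 m and z of can in the frame of parking_mat between -0.003 and 0.009 m and x of canister in the frame of parking_mat between -0.135 and 0.135 m and y of canister in the frame of parking_mat between -0.05 and 0.05 m and z of canister in the frame of parking_mat between -0.003 and 0.009 m and contact force between the fingers and bottle below 0.1 N and linear speed of each of bottle, can, canister below 0.03 m/s and contact force between the fingers and can below 0.1 N and contact force between the fingers and canister below 0.1 N and distance of heat_sink from where it was at the start of the episode below 0.03 m), for 0.2 s.
2. heat sink set down and released in the outline on the board, the other three still on the parking mat (x of heat_sink in the frame of board between -0.012 and 0.012 m and y of heat_sink in the frame of board between -0.012 and 0.012 m and z of heat_sink in the frame of board between 0.011 and 0.021 m and angle between each of heat_sink, bottle, can, canister's own z axis and vertical below 0.1 rad and angle between the y axis of heat_sink and the x axis of board, either way round below 0.2 rad and contact force between the fingers and heat_sink below 0.1 N and linear speed of heat_sink below 0.03 m/s and x of bottle in the frame of parking_mat between -0.135 and 0.135 m and y of bottle in the frame of parking_mat between -0.05 and 0.05 m and z of bottle in the frame of parking_mat between -0.003 and 0.009 m and x of can in the frame of parking_mat between -0.135 and 0.135 m and y of can in the frame of parking_mat between -0.05 and 0.05 m and z of can in the frame of parking_mat between -0.003 and 0.009 m and x of canister in the frame of parking_mat between -0.135 and 0.135 m and y of canister in the frame of parking_mat between -0.05 and 0.05 m and z of canister in the frame of parking_mat between -0.003 and 0.009 m), for 0.2 s.
At the end, for the whole second after the job is handed in: The heat sink lies flat on the board, its centre within 12 mm of the outline's along each side and its long side within 0.2 rad of the outline's; bottle, can and canister stand upright (within 0.1 rad) in the tray, each within 15 mm of where it was at the start; all released and at rest (x of heat_sink in the frame of board between -0.012 and 0.012 m and y of heat_sink in the frame of board between -0.012 and 0.012 m and z of heat_sink in the frame of board between 0.011 and 0.021 m and angle between each of heat_sink, bottle, can, canister's own z axis and vertical below 0.1 rad and angle between the y axis of heat_sink and the x axis of board, either way round below 0.2 rad and distance of each of bottle, can, canister from where it was at the start of the episode below 0.015 m and linear speed of each of bottle, can, canister, heat_sink below 0.03 m/s); the robot touches nothing.
It fails at once if the bottle, can or canister is tipped more than 0.6 rad (angle between any of bottle, can, canister's own z axis and vertical above 0.6 rad).
It fails at once if the screwdriver, solder reel or mouse is moved by more than 30 mm (distance of any of screwdriver, solder_reel, mouse from where it was at the start of the episode above 0.03 m).
It also fails if it takes over 136 s, if anything falls off the work surface, if the arm or the gripper's body presses on something with over 40 N, if the wrist force passes 120 N, or if a joint passes its speed limit or range.

## Working session

There is one attempt and no reset: what is moved stays moved. The work goes in short steps, Python scripts to look and compute and a tool call to move; the robot and the scene stay as the last step left them, time stands still between calls to the robot, and variables do not carry over. Pictures are saved under pics/ and viewed, and the job is handed in when it is done.

Besides the shell and the picture viewer there is one more tool, called after "Request:" by a JSON object that holds its "api" and its "payload". play_rows: Moves the arm, as the interface text tells. Its arguments: {"type":"object","properties":{"rows":{"type":"array","items":{"type":"array"}},"squeeze":{"type":"number"}},"required":["rows"]}

```bash
mkdir -p pics; python3 - <<'E'
from station import robot
import cv2,numpy as np
print(robot.read_state())
for n in("scene","top"):
    im=robot.read_camera(n); cv2.imwrite(f"pics/{n}0.png",im[:,:,::-1])
    c=robot.calibration(n); print(n,np.round(c["intrinsics"],2).tolist(),np.round(c["world_to_cam"],4).tolist(),c.keys())
E
```

```text
{'time_s': 0.0, 'joint_pos': array([ 1.08087392e+00,  2.45818161e-01,  1.55903921e+00,  3.33864042e-05,
        1.33867864e+00, -1.74118961e-01]), 'qd': array([ 0.00125326,  0.00106403,  0.00048068, -0.00140211,  0.00091212,
        0.00029926]), 'tau': array([ 5.04171530e-04, -4.29492545e+01, -3.26129293e+01, -9.45003308e-05,
        5.27276716e-03, -2.85260157e-06]), 'position': array([201.60684109, 617.35284447, 230.16415717]), 'tcp_rot': array([-3.32077471e-04,  1.57250112e-01,  9.87558331e-01, -9.13317454e-04]), 'ft_force': array([-0.07783738, -0.18752225, -0.76397022]), 'ft_torque': array([-0.00369001, -0.00029796,  0.0163365 ]), 'opening': 1.0009930909744704}
scene [[429.75, 0.0, 281.03], [0.0, 429.75, 212.36], [0.0, 0.0, 1.0]] [[0.0782, 0.9969, -0.0055, -34.5507], [-0.8689, 0.0708, 0.4899, 530.3597], [0.4888, -0.0335, 0.8718, -1227.85], [0.0, 0.0, 0.0, 1.0]] dict_keys(['intrinsics', 'world_to_cam'])
top [[540.01, 0.0, 282.15], [0.0, 540.01, 212.28], [0.0, 0.0, 1.0]] [[-0.0292, -0.9995, -0.0082, 26.7361], [0.9875, -0.0301, 0.1549, -626.391], [-0.1551, -0.0036, 0.9879, -1149.6005], [0.0, 0.0, 0.0, 1.0]] dict_keys(['intrinsics', 'world_to_cam'])
```

View pics/scene0.png

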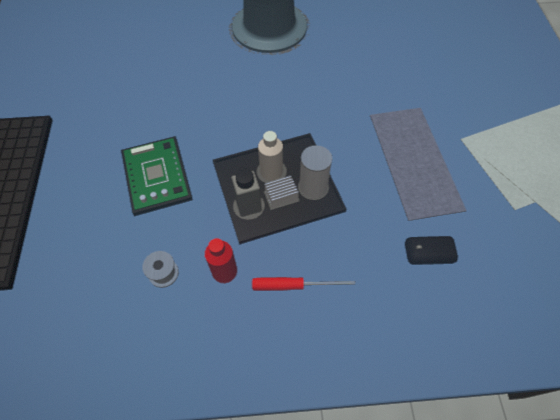

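View pics/top0.png

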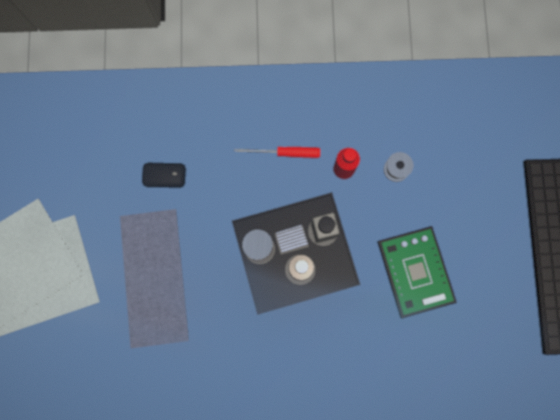

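Scene picture: bottle at about (270,158), can (315,172), canister (246,195) and heat sink (282,192) in the tray. The board is at (156,174), mat (416,162), red look-alike (222,260), screwdriver (300,284), reel (160,268) and mouse (431,250). In the top picture the bottle is at (301,267), can (258,245), canister (324,228), heat sink (291,239) and red look-alike (347,162).

```bash
cat > h.py <<'E'
import numpy as np,cv2
from station import robot
C={n:robot.calibration(n) for n in("scene","top")}
def proj(n,P):
    P=np.atleast_2d(np.asarray(P,float));c=C[n];T=c["world_to_cam"]
    q=P@T[:3,:3].T+T[:3,3]; q=q*[1,-1,-1]; u=q@c["intrinsics"].T
    return u[:,:2]/u[:,2:]
def ray(n,uv,z):
    uv=np.atleast_2d(np.asarray(uv,float));c=C[n];T=c["world_to_cam"]
    d=np.c_[uv,np.ones(len(uv))]@np.linalg.inv(c["intrinsics"]).T*[1,-1,-1]
    d=d@T[:3,:3]; o=-T[:3,:3].T@T[:3,3]
    return o+d*((z-o[2])/d[:,2])[:,None]
def grab(n,f):
    im=robot.read_camera(n)[:,:,::-1].copy(); cv2.imwrite(f"pics/{f}.png",im); return im
def crop(im,u,v,w,k,f):
    u=int(u);v=int(v);c=im[max(0,v-w):v+w,max(0,u-w):u+w]; cv2.imwrite(f"pics/{f}.png",cv2.resize(c,None,fx=k,fy=k,interpolation=cv2.INTER_CUBIC))
E
python3 - <<'E'
from h import *
t=cv2.imread("pics/top0.png")
crop(t,296,253,75,5,"c_tray"); crop(t,417,272,50,8,"c_board")
s=cv2.imread("pics/scene0.png"); crop(s,280,185,75,5,"c_tray_s")
hsv=cv2.cvtColor(t,cv2.COLOR_BGR2HSV)
for p in [(155,280),(250,290),(300,300),(430,270),(100,130),(390,250),(130,220)]: print(p,t[p[1],p[0]],hsv[p[1],p[0]])
print(proj("top",robot.read_state()["position"]),proj("scene",robot.read_state()["position"]))
E
```

```text
(155, 280) [133 115 110] [113  44 133]
(250, 290) [133 107  88] [107  86 133]
(300, 300) [98 85 78] [110  52  98]
(430, 270) [ 88 130  69] [ 69 120 130]
(100, 130) [160 124  97] [107 100 160]
(390, 250) [65 66 63] [80 12 66]
(130, 220) [136 117 112] [114  45 136]
[[-55.88601739 444.08267861]] [[550.61820651 -19.31327007]]
```

View pics/c_tray.png

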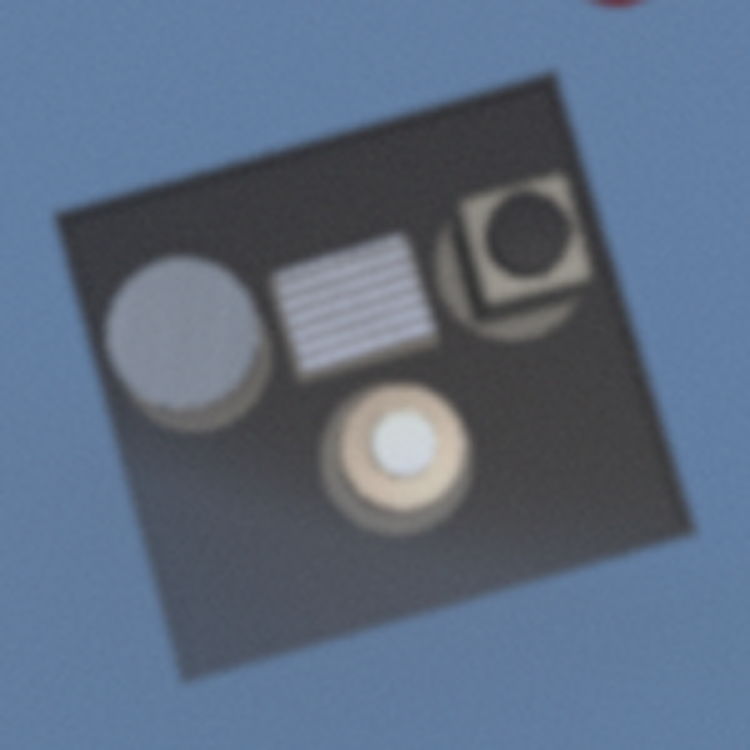

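View pics/c_board.png

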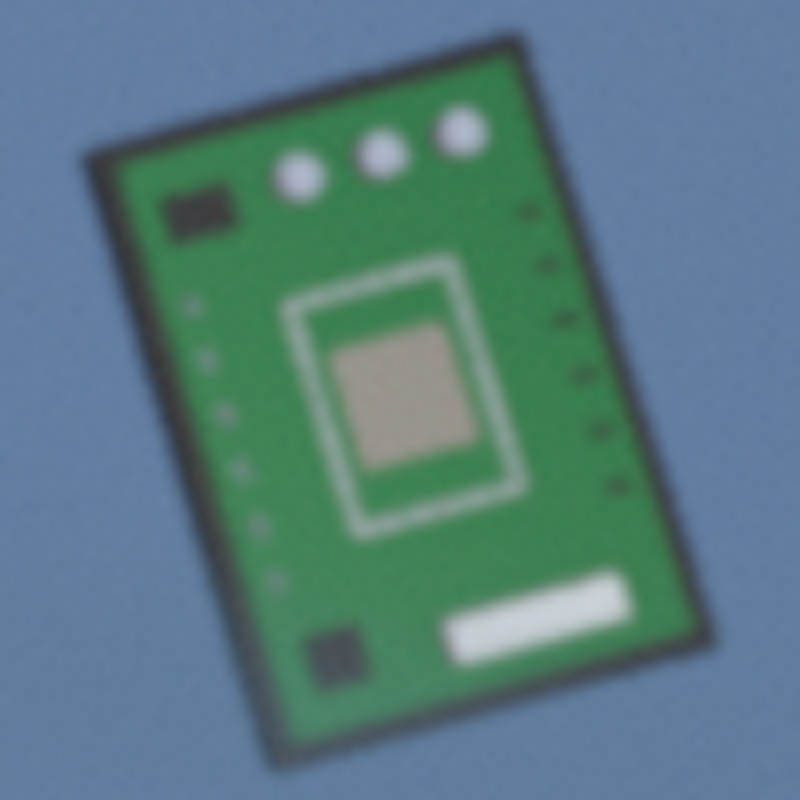

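View pics/c_tray_s.png

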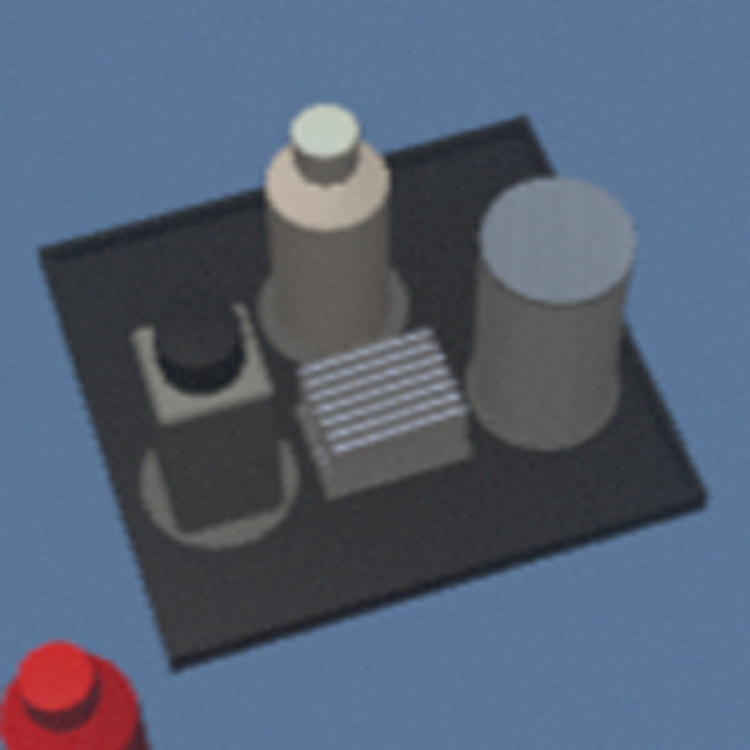

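```bash
cat > meas.py <<'E'
from h import *
t=cv2.imread("pics/top0.png"); hsv=cv2.cvtColor(t,cv2.COLOR_BGR2HSV); hh,ss,vv=cv2.split(hsv)
def quad(mask,z,name):
    c=max(cv2.findContours(mask.astype(np.uint8)*255,cv2.RETR_EXTERNAL,cv2.CHAIN_APPROX_NONE)[0],key=cv2.contourArea)
    P=ray("top",c[:,0,:],z)[:,:2].astype(np.float32)
    r=cv2.minAreaRect(P); print(name,np.round(r[0],1),np.round(r[1],1),round(r[2],2)); return r
def sub(u0,v0,u1,v1):
    m=np.zeros(t.shape[:2],bool); m[v0:v1,u0:u1]=1; return m
up=cv2.GaussianBlur(t,(3,3),0)
sat=ss
nb=~((hh>100)&(hh<115)&(ss>70))
k=np.ones((3,3),np.uint8)
op=lambda m:cv2.morphologyEx(m.astype(np.uint8),cv2.MORPH_OPEN,k)>0
quad(op((ss<62)&sub(110,195,200,360)),3,"mat")
nb2=op((ss<68)|(vv<112))
quad(nb2&sub(222,185,370,322),13,"tray")
quad(op(((ss<60)|(vv<100)|(hh<95))&sub(370,220,465,325)),8,"board")
# outline
w=(ss<95)&sub(397,248,440,302)
cv2.imwrite("pics/m1.png",np.hstack([(nb2*255).astype(np.uint8),(op(ss<62)*255).astype(np.uint8)])[150:350])
E
python3 meas.py
```

```text
mat [494.8 304.6] [297.7 128.5] 5.5
tray [541.2 -17.9] [218.4 238.6] 14.3
board [ 490.  -289.4] [177.8 130.5] 13.78
```

View pics/m1.png

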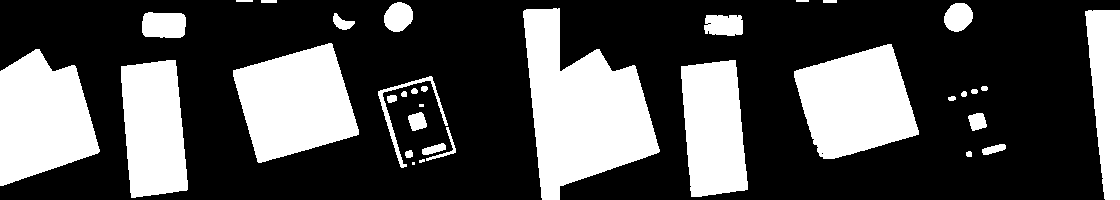

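```bash
python3 - <<'E'
from h import *
f=lambda p,u0,v0,k:np.array([u0,v0])+(np.array(p)+.5)/k-.5
tr=lambda x,y,a=np.radians(14.3):np.array([541.2+x*np.cos(a)-y*np.sin(a),-17.9+x*np.sin(a)+y*np.cos(a)])
for n,p,z,s in[("can",(184,333),113,(30,75)),("bottle",(404,443),130,(-40,0)),("canister",(527,235),121,(30,-75)),("sink",(354,306),39,(30,0))]:
    print(n,ray("top",f(p,221,178,5),z).round(1),tr(*s).round(1))
for n,p,z,s in[("can",(558,240),113,0),("bottle",(325,130),130,0),("canister",(200,335),121,0),("sink",(383,391),39,0)]:
    print(n,ray("scene",f(p,205,110,5),z).round(1))
for q in[[(283,297),(457,252),(527,490),(358,540)]]:
    P=ray("top",f(q,367,222,8),16); print(P.round(1),P.mean(0).round(1)); r=cv2.minAreaRect(P[:,:2].astype(np.float32)); print(r)
# sink corners
P=ray("top",f([(275,272),(403,233),(436,335),(303,373)],221,178,5),39);print("sink",cv2.minAreaRect(P[:,:2].astype(np.float32)))
P=ray("top",f([(460,207),(565,173),(592,275),(487,306)],221,178,5),99);print("canister",cv2.minAreaRect(P[:,:2].astype(np.float32)))
E
```

```text
can [[551.2  61.3 113. ]] [551.7  62.2]
bottle [[502.  -28.1 130. ]] [502.4 -27.8]
canister [[586.9 -82.4 121. ]] [588.8 -83.2]
sink [[568.2 -10.7  39. ]] [570.3 -10.5]
can [[552.9  62.6 113. ]]
bottle [[503.1 -27.2 130. ]]
canister [[592.5 -81.7 121. ]]
sink [[571.5  -9.6  39. ]]
[[ 518.4 -257.8   16. ]
 [ 529.6 -307.4   16. ]
 [ 462.7 -322.2   16. ]
 [ 450.3 -274.3   16. ]] [ 490.2 -290.4   16. ]
((489.792236328125, -290.2594909667969), (70.05758666992188, 50.86427688598633), 12.683783531188965)
sink ((569.8795776367188, -11.016014099121094), (47.81733322143555, 61.30485153198242), 14.249000549316406)
canister ((588.0297241210938, -83.68003845214844), (44.87037658691406, 48.36900329589844), 14.762043952941895)
```

Could be taken for the wanted items, top-picture pixels:
- **Bottle:** the white one at (301,267) inside the tray is the one wanted. The red look-alike at (347,162) is outside the tray and gets left alone.
- **Can:** the plain can at (258,245) in the tray is wanted. The reel at (398,166) is a bystander.
- **Canister:** the square one with the black cap at (324,228).
- **Heat sink:** the finned block at (291,239). The chip at (417,271) on the board is only a mark.

The close crop confirms these choices. First I rotate the tool so the jaws lie along the tray's y axis (yaw 104.3°).

```bash
cat > go.py <<'E'
import sys,numpy as np
from station import robot
from scipy.spatial.transform import Rotation as R
K=dict(can=(552,62),bottle=(502.5,-27.7),canister=(589,-83),sink=(570,-10.7),board=(490,-290))
a=np.radians(5.5)
for n,m in(("mp",95),("m0",0),("mm",-95)): K[n]=(495+m*np.cos(a),305+m*np.sin(a))
s=robot.read_state();q=s["tcp_rot"];r=R.from_quat([q[1],q[2],q[3],q[0]])
M=r.as_matrix();psi=np.degrees(np.arctan2(M[1,1],M[0,1]))
xy=K[sys.argv[1]] if sys.argv[1] in K else eval(sys.argv[1])
z=float(sys.argv[2]);yaw=float(sys.argv[3]) if len(sys.argv)>3 else psi
d=M.T@(np.array([*xy,z])-s["position"])
print("t",round(s["time_s"],2),"pos",s["position"].round(1),"yaw",psi.round(2),"zax",M[:,2].round(4),"tilt xy tool deg",np.degrees([M[2,1],-M[2,0]]).round(2),"F",s["ft_force"].round(1),"open mm",round(s["opening"]*85.4,1),"j6",s["joint_pos"][5].round(2))
print("target",np.round(xy,1),z,"tool shift mm",d.round(1),"turn z",round((psi-yaw+180)%360-180,2))
E
python3 go.py can 230 104.3
```

```text
t 0.1 pos [201.6 617.4 230.3] yaw 71.91 zax [-8.0e-04 -1.5e-03 -1.0e+00] tilt xy tool deg [-0.1  -0.02] F [0.2 0.7 0.3] open mm 85.7 j6 -0.17
target [552  62] 230.0 tool shift mm [-505.5 -419.1    0.9] turn z -32.39
```

Request:
{"api": "play_rows", "payload": {"rows": [[[0,0,-6.5],[0,0,0],0.0854],[[0,0,-6.5],[0,0,0],0.0854],[[0,0,-6.5],[0,0,0],0.0854],[[0,0,-6.5],[0,0,0],0.0854],[[0,0,-6.5],[0,0,0],0.0854]], "squeeze": 50}}

```text
time_s: 0.52
position: [200.8, 615.8, 226.8]
tcp_rot: [-0.002, -0.138, 0.99, -0.003]
ft_force: [0.1, -0.2, 0.2]
opening: 1.0
```

```bash
python3 go.py can 230 104.3
```

```text
t 0.52 pos [200.8 615.8 226.8] yaw 105.83 zax [-0.0037 -0.0068 -1.    ] tilt xy tool deg [-0.32 -0.31] F [ 0.1 -0.2  0.2] open mm 85.4 j6 -0.77
target [552  62] 230.0 tool shift mm [-186.9 -628.6   -0.7] turn z 1.53
```

Request:
{"api": "play_rows", "payload": {"rows": [[[0,0,1.5],[-0.0115,-0.0385,-0.001],0.0854],[[0,0,0],[-0.0115,-0.0385,-0.001],0.0854],[[0,0,0],[-0.0115,-0.0385,-0.001],0.0854],[[0,0,0],[-0.0115,-0.0385,-0.001],0.0854],[[0,0,0],[-0.0115,-0.0385,-0.001],0.0854],[[0,0,0],[-0.0115,-0.0385,-0.001],0.0854],[[0,0,0],[-0.0115,-0.0385,-0.001],0.0854],[[0,0,0],[-0.0115,-0.0385,-0.001],0.0854]]}}

```text
time_s: 1.18
position: [368.0, 334.9, 230.6]
tcp_rot: [-0.005, -0.134, 0.991, -0.005]
ft_force: [0.3, 0.3, 0.4]
opening: 0.997
```

```bash
python3 go.py can 230 104.3
```

```text
t 1.18 pos [368.  334.9 230.6] yaw 105.35 zax [-0.0094 -0.0112 -0.9999] tilt xy tool deg [-0.48 -0.69] F [0.3 0.3 0.4] open mm 85.2 j6 -1.32
target [552  62] 230.0 tool shift mm [-105.2 -311.9    1.9] turn z 1.05
```

Request:
{"api": "play_rows", "payload": {"rows": [[[-0.5,-0.7,1.0],[-0.0125,-0.0375,0],0.0854],[[0,0,0],[-0.0125,-0.0375,0],0.0854],[[0,0,0],[-0.0125,-0.0375,0],0.0854],[[0,0,0],[-0.0125,-0.0375,0],0.0854],[[0,0,0],[-0.0125,-0.0375,0],0.0854],[[0,0,0],[-0.0125,-0.0375,0],0.0854],[[0,0,0],[-0.0125,-0.0375,0],0.0854],[[0,0,0],[-0.008,-0.025,0],0.0854]]}}

```text
time_s: 1.85
position: [536.1, 63.8, 228.9]
tcp_rot: [-0.0, -0.123, 0.992, 0.0]
ft_force: [-0.4, 0.5, -0.0]
opening: 0.997
```

```bash
python3 go.py can 100 104.3
```

```text
t 1.85 pos [536.1  63.8 228.9] yaw 104.16 zax [-3.e-04  7.e-04 -1.e+00] tilt xy tool deg [ 0.04 -0.  ] F [-0.4  0.5 -0. ] open mm 85.2 j6 -1.91
target [552  62] 100.0 tool shift mm [-15.   -5.7 128.9] turn z -0.14
```

Request:
{"api": "play_rows", "payload": {"rows": [[[0,0,0],[-0.015,-0.006,0.02],0.0854],[[0,0,0],[0,0,0.03],0.0854],[[0,0,0],[0,0,0.03],0.0854],[[0,0,0],[0,0,0.01],0.0854],[[0,0,0],[0,0,0],0.0854]]}}

```text
time_s: 2.27
position: [557.1, 53.6, 136.8]
tcp_rot: [0.002, -0.118, 0.993, -0.001]
ft_force: [-0.4, 1.1, 0.7]
opening: 0.999
```

```bash
python3 go.py can 58 104.3; python3 -c "
from h import *
s=grab('scene','s1'); crop(s,290,180,75,5,'c1')"
```

```text
t 2.27 pos [557.1  53.6 136.8] yaw 103.53 zax [ 3.9e-03 -8.0e-04 -1.0e+00] tilt xy tool deg [-0.1  0.2] F [-0.4  1.1  0.7] open mm 85.3 j6 -1.91
target [552  62] 58.0 tool shift mm [ 3.3  9.5 78.8] turn z -0.77
```

View pics/c1.png

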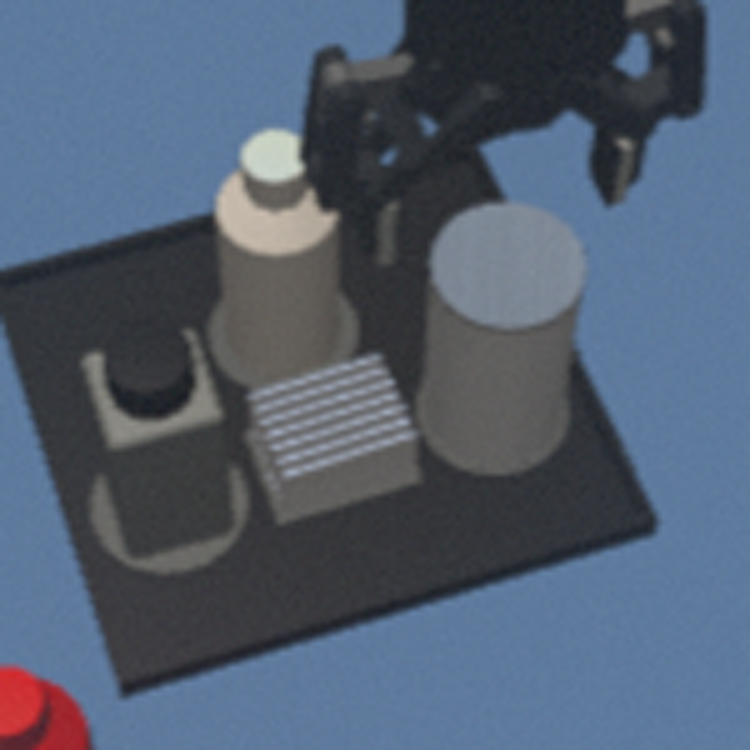

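The gripper hangs over the can (crop about (510,265)), offset roughly 9 mm to the left, matching the readout. I'll correct that and then descend.

Request:
{"api": "play_rows", "payload": {"rows": [[[0,0,-0.7],[0.003,0.008,0],0.0854],[[0,0,0],[0,0,0],0.0854],[[0,0,0],[0,0,0],0.0854]]}}

```text
time_s: 2.57
position: [553.5, 62.1, 141.4]
tcp_rot: [0.005, -0.125, 0.992, -0.001]
ft_force: [-0.6, -0.7, 0.6]
opening: 0.999
```

```bash
python3 go.py can 58 104.3
```

```text
t 2.57 pos [553.5  62.1 141.4] yaw 104.39 zax [ 0.0094 -0.0012 -1.    ] tilt xy tool deg [-0.2   0.51] F [-0.6 -0.7  0.6] open mm 85.3 j6 -1.91
target [552  62] 58.0 tool shift mm [ 2.2  0.5 83.3] turn z 0.09
```

Request:
{"api": "play_rows", "payload": {"rows": [[[-0.2,0.5,0],[0.002,0,0.022],0.0854],[[0,0,0],[0,0,0.022],0.0854],[[0,0,0],[0,0,0.018],0.0854],[[0,0,0],[0,0,0.01],0.0854],[[0,0,0],[0,0,0],0.0854]]}}

```text
time_s: 2.98
position: [558.4, 63.1, 77.0]
tcp_rot: [0.009, -0.127, 0.992, -0.002]
ft_force: [-0.2, 0.6, -1.0]
opening: 0.999
```

```bash
python3 go.py can 60 104.3
```

```text
t 2.98 pos [558.4  63.1  77. ] yaw 104.61 zax [ 0.0188 -0.0016 -0.9998] tilt xy tool deg [-0.36  1.02] F [-0.2  0.6 -1. ] open mm 85.3 j6 -1.92
target [552  62] 60.0 tool shift mm [ 6.8  0.6 16.9] turn z 0.31
```

Request:
{"api": "play_rows", "payload": {"rows": [[[-0.3,1.0,0.3],[0.006,0,0.012],0.0854],[[0,0.2,0],[0.001,0,0.006],0.0854],[[0,0,0],[0,0,0],0.0854],[[0,0,0],[0,0,0],0.0854]]}}

```text
time_s: 3.32
position: [553.5, 61.4, 60.9]
tcp_rot: [0.0, -0.125, 0.992, -0.001]
ft_force: [-0.3, 0.9, 0.1]
opening: 1.002
```

```bash
python3 go.py can 60 104.3
```

```text
t 3.32 pos [553.5  61.4  60.9] yaw 104.33 zax [ 6.0e-04 -2.3e-03 -1.0e+00] tilt xy tool deg [-0.14  0.  ] F [-0.3  0.9  0.1] open mm 85.6 j6 -1.91
target [552  62] 60.0 tool shift mm [1.3 1.  0.9] turn z 0.03
```

Request:
{"api": "play_rows", "payload": {"rows": [[[0,0,0],[0.001,0.001,0],0.04],[[0,0,0],[0,0,0],0.04],[[0,0,0],[0,0,0],0.04],[[0,0,0],[0,0,0],0.04],[[0,0,0],[0,0,0],0.04],[[0,0,0],[0,0,0],0.04]], "squeeze": 50}}

```text
time_s: 3.82
position: [552.9, 62.2, 62.3]
tcp_rot: [0.001, -0.125, 0.992, -0.001]
ft_force: [-0.1, -0.5, -1.5]
opening: 0.714
```

```bash
python3 go.py can 60 104.3
```

```text
t 3.82 pos [552.9  62.2  62.3] yaw 104.33 zax [ 0.0029 -0.0025 -1.    ] tilt xy tool deg [-0.18  0.13] F [-0.1 -0.5 -1.5] open mm 61.0 j6 -1.91
target [552  62] 60.0 tool shift mm [0.9 0.1 2.3] turn z 0.03
```

Request:
{"api": "play_rows", "payload": {"rows": [[[0,0,0],[0,0,-0.01],0.04],[[0,0,0],[0,0,-0.02],0.04],[[0,0,0],[0,0,-0.025],0.04],[[0,0,0],[0,0,-0.025],0.04],[[0,0,0],[0,0,-0.01],0.04]]}}

```text
time_s: 4.23
position: [548.4, 62.6, 152.1]
tcp_rot: [-0.005, -0.125, 0.992, -0.0]
ft_force: [0.5, -0.8, -1.5]
opening: 0.715
```

```bash
python3 go.py mp 150 104.3
```

```text
t 4.23 pos [548.4  62.6 152.1] yaw 104.32 zax [-0.0094 -0.0016 -1.    ] tilt xy tool deg [ 0.05 -0.55] F [ 0.5 -0.8 -1.5] open mm 61.0 j6 -1.91
target [589.6 314.1] 150.0 tool shift mm [-102.1  233.6    1.4] turn z 0.02
```

Request:
{"api": "play_rows", "payload": {"rows": [[[0,-0.5,0],[-0.009,0.02,0],0.04],[[0,0,0],[-0.015,0.034,0],0.04],[[0,0,0],[-0.015,0.034,0],0.04],[[0,0,0],[-0.015,0.034,0],0.04],[[0,0,0],[-0.015,0.034,0],0.04],[[0,0,0],[-0.015,0.034,0],0.04],[[0,0,0],[-0.01,0.022,0],0.04],[[0,0,0],[-0.004,0.01,0],0.04]]}}

```text
time_s: 4.9
position: [592.2, 308.5, 156.4]
tcp_rot: [0.003, -0.121, 0.993, -0.001]
ft_force: [-0.0, -0.2, -3.0]
opening: 0.713
```

```bash
python3 go.py mp 100 104.3
```

```text
t 4.9 pos [592.2 308.5 156.4] yaw 103.86 zax [ 0.0068 -0.0013 -1.    ] tilt xy tool deg [-0.16  0.36] F [-0.  -0.2 -3. ] open mm 60.9 j6 -1.5
target [589.6 314.1] 100.0 tool shift mm [ 1.6  6.2 56.4] turn z -0.44
```

Request:
{"api": "play_rows", "payload": {"rows": [[[-0.1,0.4,-0.4],[0.001,0.005,0.015],0.04],[[0,0.2,0],[0.001,0,0.02],0.04],[[0,0.2,0],[0,0,0.02],0.04],[[0,0.1,0],[0,0,0.01],0.04],[[0,0,0],[0,0,0.005],0.04],[[0,0,0],[0,0,0],0.04]]}}

```text
time_s: 5.4
position: [586.1, 311.5, 78.4]
tcp_rot: [-0.008, -0.126, 0.992, -0.002]
ft_force: [-0.2, -0.2, -2.9]
opening: 0.714
```

```bash
python3 go.py mp 62 104.3
```

```text
t 5.4 pos [586.1 311.5  78.4] yaw 104.44 zax [-0.0155 -0.0065 -0.9999] tilt xy tool deg [-0.14 -0.96] F [-0.2 -0.2 -2.9] open mm 61.0 j6 -1.5
target [589.6 314.1] 62.0 tool shift mm [-4.3  1.7 16.3] turn z 0.14
```

Request:
{"api": "play_rows", "payload": {"rows": [[[-0.1,-0.9,0],[-0.004,0.002,0.01],0.04],[[0,0,0],[0,0,0.005],0.04],[[0,0,0],[0,0,0],0.04],[[0,0,0],[0,0,0],0.04]]}}

```text
time_s: 5.73
position: [590.1, 312.0, 63.9]
tcp_rot: [-0.0, -0.124, 0.992, -0.001]
ft_force: [-0.4, -0.7, -2.8]
opening: 0.718
```

```bash
python3 go.py mp 60.3 104.3
```

```text
t 5.73 pos [590.1 312.   63.9] yaw 104.29 zax [-3.0e-04 -1.3e-03 -1.0e+00] tilt xy tool deg [-0.07 -0.04] F [-0.4 -0.7 -2.8] open mm 61.3 j6 -1.5
target [589.6 314.1] 60.3 tool shift mm [0.  2.2 3.6] turn z -0.01
```

Request:
{"api": "play_rows", "payload": {"rows": [[[0,0,0],[0,0,0.003],0.04],[[0,0,0],[0,0,0.002],0.04],[[0,0,0],[0,0,0],0.04],[[0,0,0],[0,0,0.001],0.04]]}}

```text
time_s: 6.07
position: [592.0, 312.0, 60.7]
tcp_rot: [0.002, -0.124, 0.992, -0.0]
ft_force: [-0.3, -0.1, -2.7]
opening: 0.713
```

```bash
python3 go.py mp 60.3 104.3
```

```text
t 6.07 pos [592.  312.   60.7] yaw 104.26 zax [ 4.e-03 -1.e-04 -1.e+00] tilt xy tool deg [-0.06  0.22] F [-0.3 -0.1 -2.7] open mm 60.9 j6 -1.5
target [589.6 314.1] 60.3 tool shift mm [1.9 2.6 0.4] turn z -0.04
```

Request:
{"api": "play_rows", "payload": {"rows": [[[0,0.2,0],[0,0,0.002],0.04],[[0,0,0],[0,0,0.001],0.04],[[0,0,0],[0,0,0.001],0.04]]}}

```text
time_s: 6.32
position: [593.5, 312.6, 60.4]
tcp_rot: [0.001, -0.124, 0.992, -0.0]
ft_force: [-4.0, -1.4, 5.2]
opening: 0.718
```

```bash
python3 go.py mp 60.3 104.3
```

```text
t 6.32 pos [593.5 312.6  60.4] yaw 104.29 zax [ 2.8e-03 -6.0e-04 -1.0e+00] tilt xy tool deg [-0.08  0.15] F [-4.  -1.4  5.2] open mm 61.3 j6 -1.5
target [589.6 314.1] 60.3 tool shift mm [3.4 2.4 0. ] turn z -0.01
```

Request:
{"api": "play_rows", "payload": {"rows": [[[0,0,0],[0,0,0],0.0854],[[0,0,0],[0,0,0],0.0854],[[0,0,0],[0,0,0],0.0854],[[0,0,0],[0,0,0],0.0854],[[0,0,0],[0,0,0],0.0854]]}}

```text
time_s: 6.73
position: [595.0, 313.3, 61.6]
tcp_rot: [0.004, -0.124, 0.992, 0.0]
ft_force: [0.5, 0.1, 0.2]
opening: 0.999
```

```bash
python3 go.py mp 160 104.3
```

```text
t 6.73 pos [595.  313.3  61.6] yaw 104.29 zax [ 0.007  0.001 -1.   ] tilt xy tool deg [-0.04  0.4 ] F [0.5 0.1 0.2] open mm 85.3 j6 -1.5
target [589.6 314.1] 160.0 tool shift mm [  4.4   2.1 -98.4] turn z -0.01
```

Request:
{"api": "play_rows", "payload": {"rows": [[[0,0.3,0],[0,0,-0.015],0.0854],[[0,0,0],[0,0,-0.03],0.0854],[[0,0,0],[0,0,-0.03],0.0854],[[0,0,0],[0,0,-0.025],0.0854],[[0,0,0],[0,0,-0.005],0.0854]]}}

```text
time_s: 7.15
position: [592.3, 312.4, 165.6]
tcp_rot: [-0.004, -0.124, 0.992, -0.001]
ft_force: [0.4, 0.6, 0.8]
opening: 0.999
```

```bash
python3 go.py bottle 165 104.3
```

```text
t 7.15 pos [592.3 312.4 165.6] yaw 104.28 zax [-0.0072 -0.0031 -1.    ] tilt xy tool deg [-0.07 -0.45] F [0.4 0.6 0.8] open mm 85.3 j6 -1.5
target [502.5 -27.7] 165.0 tool shift mm [ 170.9 -307.4    2.3] turn z -0.02
```

Request:
{"api": "play_rows", "payload": {"rows": [[[0,-0.4,0],[0.015,-0.027,-0.001],0.0854],[[0,0,0],[0.019,-0.034,-0.001],0.0854],[[0,0,0],[0.019,-0.034,-0.001],0.0854],[[0,0,0],[0.019,-0.034,-0.001],0.0854],[[0,0,0],[0.019,-0.034,-0.001],0.0854],[[0,0,0],[0.019,-0.034,-0.001],0.0854],[[0,0,0],[0.019,-0.034,-0.001],0.0854],[[0,0,0],[0.019,-0.034,-0.001],0.0854]]}}

```text
time_s: 7.82
position: [512.8, 15.0, 171.7]
tcp_rot: [0.003, -0.131, 0.991, 0.001]
ft_force: [0.4, 0.5, -0.3]
opening: 0.996
```

```bash
python3 go.py bottle 165 104.3
```

```text
t 7.82 pos [512.8  15.  171.7] yaw 105.03 zax [ 0.0057  0.0023 -1.    ] tilt xy tool deg [0.04 0.35] F [ 0.4  0.5 -0.3] open mm 85.1 j6 -2.03
target [502.5 -27.7] 165.0 tool shift mm [ 21.1 -38.6   6.5] turn z 0.73
```

Request:
{"api": "play_rows", "payload": {"rows": [[[0,0.3,0.7],[0.014,-0.025,0],0.0854],[[0,0,0],[0.004,-0.007,0],0.0854],[[0,0,0],[0,0,0],0.0854],[[0,0,0],[0,0,0],0.0854]]}}

```text
time_s: 8.15
position: [500.3, -27.4, 169.2]
tcp_rot: [-0.001, -0.12, 0.993, 0.001]
ft_force: [0.8, -0.5, -0.0]
opening: 0.997
```

```bash
python3 go.py bottle 140 104.3
```

```text
t 8.15 pos [500.3 -27.4 169.2] yaw 103.77 zax [-1.9e-03  8.0e-04 -1.0e+00] tilt xy tool deg [ 0.07 -0.09] F [ 0.8 -0.5 -0. ] open mm 85.1 j6 -2.09
target [502.5 -27.7] 140.0 tool shift mm [-2.1 -0.9 29.2] turn z -0.53
```

Request:
{"api": "play_rows", "payload": {"rows": [[[0,0,-0.5],[-0.002,0,0.02],0.0854],[[0,0.1,0],[0.001,0,0.025],0.0854],[[0,0.1,0],[0.001,0,0.025],0.0854],[[0,0.1,0],[0.001,0,0.015],0.0854],[[0,0.1,0],[0.001,0,0.004],0.0854],[[0,0,0],[0,0,0],0.0854]]}}

```text
time_s: 8.65
position: [501.6, -20.1, 77.3]
tcp_rot: [-0.002, -0.13, 0.992, 0.0]
ft_force: [-0.4, 0.1, -0.1]
opening: 0.999
```

```bash
python3 go.py bottle 65 104.3
```

```text
t 8.65 pos [501.6 -20.1  77.3] yaw 104.89 zax [-4.4e-03  2.0e-04 -1.0e+00] tilt xy tool deg [ 0.08 -0.24] F [-0.4  0.1 -0.1] open mm 85.3 j6 -2.1
target [502.5 -27.7] 65.0 tool shift mm [ 1.  -7.6 12.3] turn z 0.59
```

Request:
{"api": "play_rows", "payload": {"rows": [[[0,-0.2,0.6],[0.001,-0.007,0.006],0.0854],[[0,0,0],[0,0,0.004],0.0854],[[0,0,0],[0,0,0],0.0854],[[0,0,0],[0,0,0],0.0854]]}}

```text
time_s: 8.98
position: [504.8, -26.2, 68.7]
tcp_rot: [0.002, -0.126, 0.992, 0.0]
ft_force: [-0.2, -0.4, 0.6]
opening: 0.998
```

```bash
python3 go.py bottle 65 104.3
```

```text
t 8.98 pos [504.8 -26.2  68.7] yaw 104.43 zax [ 3.3e-03  4.0e-04 -1.0e+00] tilt xy tool deg [-0.02  0.19] F [-0.2 -0.4  0.6] open mm 85.2 j6 -2.1
target [502.5 -27.7] 65.0 tool shift mm [ 2.6 -0.9  3.7] turn z 0.13
```

Request:
{"api": "play_rows", "payload": {"rows": [[[0,0.2,0],[0.002,-0.001,0.004],0.0854],[[0,0,0],[0.001,0,0.003],0.0854],[[0,0,0],[0,0,0],0.03],[[0,0,0],[0,0,0],0.03],[[0,0,0],[0,0,0],0.03],[[0,0,0],[0,0,0],0.03],[[0,0,0],[0,0,0],0.03],[[0,0,0],[0,0,0],0.03]], "squeeze": 50}}

```text
time_s: 9.65
position: [503.6, -28.6, 63.4]
tcp_rot: [0.002, -0.125, 0.992, -0.001]
ft_force: [-0.9, 0.5, -0.5]
opening: 0.592
```

```bash
python3 go.py bottle 63 104.3
```

```text
t 9.65 pos [503.6 -28.6  63.4] yaw 104.38 zax [ 0.0043 -0.0014 -1.    ] tilt xy tool deg [-0.14  0.22] F [-0.9  0.5 -0.5] open mm 50.5 j6 -2.1
target [502.5 -27.7] 63.0 tool shift mm [0.8 1.2 0.4] turn z 0.08
```

Request:
{"api": "play_rows", "payload": {"rows": [[[0,0,0],[0,0,-0.01],0.03],[[0,0,0],[0,0,-0.02],0.03],[[0,0,0],[0,0,-0.025],0.03],[[0,0,0],[0,0,-0.02],0.03],[[0,0,0],[0,0,-0.005],0.03]]}}

```text
time_s: 10.07
position: [499.4, -27.6, 143.9]
tcp_rot: [-0.003, -0.125, 0.992, 0.001]
ft_force: [0.9, 0.4, -2.1]
opening: 0.593
```

```bash
python3 go.py mm 140 104.3
```

```text
t 10.07 pos [499.4 -27.6 143.9] yaw 104.38 zax [-0.0063  0.0011 -1.    ] tilt xy tool deg [ 0.15 -0.33] F [ 0.9  0.4 -2.1] open mm 50.7 j6 -2.1
target [400.4 295.9] 140.0 tool shift mm [ 15.5 337.9   4.8] turn z 0.08
```

Request:
{"api": "play_rows", "payload": {"rows": [[[0.1,-0.3,0],[0.001,0.02,0],0.03],[[0,0,0],[0.002,0.034,0],0.03],[[0,0,0],[0.002,0.038,0],0.03],[[0,0,0],[0.002,0.038,0],0.03],[[0,0,0],[0.002,0.038,0],0.03],[[0,0,0],[0.002,0.038,0],0.03],[[0,0,0],[0.002,0.038,0],0.03],[[0,0,0],[0.002,0.034,0],0.03]]}}

```text
time_s: 10.73
position: [415.4, 241.8, 144.5]
tcp_rot: [0.003, -0.118, 0.993, -0.002]
ft_force: [1.1, -0.6, -3.2]
opening: 0.59
```

```bash
python3 go.py mm 140 104.3
```

```text
t 10.73 pos [415.4 241.8 144.5] yaw 103.57 zax [ 0.0057 -0.0034 -1.    ] tilt xy tool deg [-0.26  0.27] F [ 1.1 -0.6 -3.2] open mm 50.4 j6 -1.51
target [400.4 295.9] 140.0 tool shift mm [ 1.8 56.1  4.2] turn z -0.73
```

Request:
{"api": "play_rows", "payload": {"rows": [[[-0.2,0.2,-0.7],[0.001,0.03,0],0.03],[[0,0,0],[0,0.015,0],0.03],[[0,0,0],[0,0.004,0.01],0.03],[[0,0,0],[0,0,0.02],0.03],[[0,0,0],[0,0,0.02],0.03],[[0,0,0],[0,0,0.005],0.03],[[0,0,0],[0,0,0],0.03]]}}

```text
time_s: 11.32
position: [396.0, 295.3, 83.2]
tcp_rot: [-0.002, -0.13, 0.992, -0.001]
ft_force: [1.2, 0.0, -1.9]
opening: 0.596
```

```bash
python3 go.py mm 62 104.3
```

```text
t 11.32 pos [396.  295.3  83.2] yaw 104.92 zax [-0.0029 -0.0022 -1.    ] tilt xy tool deg [-0.08 -0.2 ] F [ 1.2  0.  -1.9] open mm 50.9 j6 -1.42
target [400.4 295.9] 62.0 tool shift mm [-4.5 -0.5 21.1] turn z 0.62
```

Request:
{"api": "play_rows", "payload": {"rows": [[[0,-0.2,0.4],[-0.004,0,0.01],0.03],[[0,0,0],[0,0,0.008],0.03],[[0,0,0],[0,0,0.002],0.03],[[0,0,0],[0,0,0],0.03],[[0,0,0],[0,0,0],0.03]]}}

```text
time_s: 11.73
position: [400.8, 294.1, 62.8]
tcp_rot: [-0.0, -0.125, 0.992, -0.001]
ft_force: [-0.1, 0.7, -2.0]
opening: 0.594
```

```bash
python3 go.py mm 61.4 104.3
```

```text
t 11.73 pos [400.8 294.1  62.8] yaw 104.33 zax [-2.0e-04 -2.2e-03 -1.0e+00] tilt xy tool deg [-0.12 -0.05] F [-0.1  0.7 -2. ] open mm 50.7 j6 -1.41
target [400.4 295.9] 61.4 tool shift mm [-0.1  1.8  1.4] turn z 0.03
```

Request:
{"api": "play_rows", "payload": {"rows": [[[0,0,0],[0,0,0.002],0.03],[[0,0,0],[0,0,0.001],0.03],[[0,0,0],[0,0,0.001],0.03]]}}

```text
time_s: 11.98
position: [402.0, 294.4, 61.3]
tcp_rot: [0.001, -0.125, 0.992, -0.001]
ft_force: [-5.1, -2.8, 7.5]
opening: 0.592
```

```bash
python3 go.py mm 61.4 104.3
```

```text
t 11.98 pos [402.  294.4  61.3] yaw 104.32 zax [ 0.0017 -0.0015 -1.    ] tilt xy tool deg [-0.11  0.07] F [-5.1 -2.8  7.5] open mm 50.5 j6 -1.41
target [400.4 295.9] 61.4 tool shift mm [ 1.2  1.8 -0.1] turn z 0.02
```

Contact with the mat. I'll release, lift, then go to the canister.

Request:
{"api": "play_rows", "payload": {"rows": [[[0,0,0],[0,0,0],0.0854],[[0,0,0],[0,0,0],0.0854],[[0,0,0],[0,0,0],0.0854],[[0,0,0],[0,0,0],0.0854],[[0,0,0],[0,0,0],0.0854],[[0,0,0],[0,0,-0.01],0.0854],[[0,0,0],[0,0,-0.025],0.0854],[[0,0,0],[0,0,-0.03],0.0854]]}}

```text
time_s: 12.65
position: [399.2, 293.4, 124.8]
tcp_rot: [-0.003, -0.125, 0.992, -0.002]
ft_force: [0.5, -0.4, -0.3]
opening: 0.996
```

Request:
{"api": "play_rows", "payload": {"rows": [[[0,0,0],[0,0,-0.03],0.0854],[[0,0,0],[0,0,-0.005],0.0854],[[0,0,0],[0,0,0],0.0854]]}}

```text
time_s: 12.9
position: [402.4, 295.0, 169.2]
tcp_rot: [0.002, -0.125, 0.992, -0.0]
ft_force: [-0.1, 0.1, -0.4]
opening: 1.0
```

```bash
python3 go.py canister 165 104.3
```

```text
t 12.9 pos [402.4 295.  169.2] yaw 104.35 zax [ 4.9e-03 -1.0e-04 -1.0e+00] tilt xy tool deg [-0.08  0.27] F [-0.1  0.1 -0.4] open mm 85.4 j6 -1.41
target [589 -83] 165.0 tool shift mm [ -87.1 -412.5    5.1] turn z 0.05
```

Request:
{"api": "play_rows", "payload": {"rows": [[[0,0.3,0],[-0.006,-0.03,-0.001],0.0854],[[0,0,0],[-0.008,-0.038,-0.001],0.0854],[[0,0,0],[-0.008,-0.038,-0.001],0.0854],[[0,0,0],[-0.008,-0.038,-0.001],0.0854],[[0,0,0],[-0.008,-0.038,-0.001],0.0854],[[0,0,0],[-0.008,-0.038,-0.001],0.0854],[[0,0,0],[-0.008,-0.038,-0.001],0.0854],[[0,0,0],[-0.008,-0.038,-0.001],0.0854]]}}

```text
time_s: 13.57
position: [536.2, 19.2, 172.8]
tcp_rot: [-0.003, -0.132, 0.991, 0.001]
ft_force: [0.7, 0.4, -0.7]
opening: 1.0
```

```bash
python3 go.py canister 165 104.3
```

```text
t 13.57 pos [536.2  19.2 172.8] yaw 105.17 zax [-0.006   0.0019 -1.    ] tilt xy tool deg [ 0.2 -0.3] F [ 0.7  0.4 -0.7] open mm 85.4 j6 -2.01
target [589 -83] 165.0 tool shift mm [ -24.2 -112.5    7.3] turn z 0.87
```

Request:
{"api": "play_rows", "payload": {"rows": [[[0.2,-0.3,0.8],[-0.008,-0.038,0],0.0854],[[0,0,0],[-0.008,-0.036,0],0.0854],[[0,0,0],[-0.004,-0.018,0],0.0854],[[0,0,0],[-0.002,-0.006,0],0.0854],[[0,0,0],[0,0,0],0.0854],[[0,0,0],[0,0,0],0.0854]]}}

```text
time_s: 14.07
position: [582.7, -81.3, 166.2]
tcp_rot: [-0.004, -0.12, 0.993, 0.001]
ft_force: [-0.5, 1.2, 0.9]
opening: 0.999
```

```bash
python3 go.py canister 130 104.3
```

```text
t 14.07 pos [582.7 -81.3 166.2] yaw 103.76 zax [-0.0079  0.0018 -1.    ] tilt xy tool deg [ 0.21 -0.42] F [-0.5  1.2  0.9] open mm 85.4 j6 -2.14
target [589 -83] 130.0 tool shift mm [-6.  -3.3 36.1] turn z -0.54
```

Request:
{"api": "play_rows", "payload": {"rows": [[[0.2,-0.3,-0.3],[-0.005,-0.004,0.015],0.0854],[[0,0,0],[0,-0.001,0.025],0.0854],[[0,0.1,0],[0.001,-0.001,0.025],0.0854],[[0,0.1,0],[0.001,-0.001,0.012],0.0854],[[0,0,0],[0,0,0.003],0.0854],[[0,0,0],[0,0,0],0.0854]]}}

```text
time_s: 14.57
position: [584.8, -78.5, 83.6]
tcp_rot: [-0.003, -0.127, 0.992, 0.001]
ft_force: [0.6, 0.4, 0.7]
opening: 0.997
```

```bash
python3 go.py canister 62 104.3
```

```text
t 14.57 pos [584.8 -78.5  83.6] yaw 104.63 zax [-6.e-03  4.e-04 -1.e+00] tilt xy tool deg [ 0.11 -0.33] F [0.6 0.4 0.7] open mm 85.2 j6 -2.15
target [589 -83] 62.0 tool shift mm [-3.  -5.4 21.6] turn z 0.33
```

Request:
{"api": "play_rows", "payload": {"rows": [[[0.1,-0.3,0.3],[-0.003,-0.005,0.01],0.0854],[[0,0,0],[0,0,0.007],0.0854],[[0,0,0],[0,0,0.001],0.0854],[[0,0,0],[0,0,0],0.0854],[[0,0,0],[0,0,0],0.0854]]}}

```text
time_s: 14.98
position: [591.4, -82.0, 67.6]
tcp_rot: [0.003, -0.125, 0.992, -0.001]
ft_force: [0.2, 0.2, 0.4]
opening: 1.001
```

```bash
python3 go.py canister 62 104.3
```

```text
t 14.98 pos [591.4 -82.   67.6] yaw 104.41 zax [ 0.0053 -0.0016 -1.    ] tilt xy tool deg [-0.17  0.27] F [0.2 0.2 0.4] open mm 85.5 j6 -2.15
target [589 -83] 62.0 tool shift mm [ 2.6 -0.3  5.6] turn z 0.11
```

Request:
{"api": "play_rows", "payload": {"rows": [[[-0.1,0.3,0],[0.003,-0.001,0.005],0.0854],[[0,0,0],[0,0,0.002],0.0854],[[0,0,0],[0,0,0],0.025],[[0,0,0],[0,0,0],0.025],[[0,0,0],[0,0,0],0.025],[[0,0,0],[0,0,0],0.025],[[0,0,0],[0,0,0],0.025],[[0,0,0],[0,0,0],0.025]], "squeeze": 50}}

```text
time_s: 15.65
position: [589.7, -84.4, 61.8]
tcp_rot: [0.001, -0.125, 0.992, -0.001]
ft_force: [-1.0, 0.7, 0.2]
opening: 0.557
```

```bash
python3 go.py canister 62 104.3
```

```text
t 15.65 pos [589.7 -84.4  61.8] yaw 104.38 zax [ 0.0024 -0.0019 -1.    ] tilt xy tool deg [-0.14  0.1 ] F [-1.   0.7  0.2] open mm 47.6 j6 -2.15
target [589 -83] 62.0 tool shift mm [ 0.3  1.6 -0.2] turn z 0.08
```

Request:
{"api": "play_rows", "payload": {"rows": [[[0,0,0],[0,0,-0.01],0.025],[[0,0,0],[0,0,-0.02],0.025],[[0,0,0],[0,0,-0.03],0.025],[[0,0,0],[0,0,-0.03],0.025],[[0,0,0],[0,0,-0.015],0.025],[[0,0,0],[0,0,0],0.025]]}}

```text
time_s: 16.15
position: [584.8, -83.0, 167.0]
tcp_rot: [-0.005, -0.125, 0.992, 0.001]
ft_force: [1.2, -0.8, -2.7]
opening: 0.555
```

```bash
python3 go.py m0 165 104.3
```

```text
t 16.15 pos [584.8 -83.  167. ] yaw 104.39 zax [-0.0106  0.0015 -0.9999] tilt xy tool deg [ 0.23 -0.57] F [ 1.2 -0.8 -2.7] open mm 47.4 j6 -2.15
target [495. 305.] 165.0 tool shift mm [ -9.5 398.2   3.5] turn z 0.09
```

Request:
{"api": "play_rows", "payload": {"rows": [[[0.2,-0.6,0],[-0.001,0.02,0],0.025],[[0,0,0],[-0.001,0.034,0],0.025],[[0,0,0],[-0.001,0.038,0],0.025],[[0,0,0],[-0.001,0.038,0],0.025],[[0,0,0],[-0.001,0.038,0],0.025],[[0,0,0],[-0.001,0.038,0],0.025],[[0,0,0],[-0.001,0.038,0],0.025],[[0,0,0],[-0.001,0.038,0],0.025]]}}

```text
time_s: 16.82
position: [518.3, 194.7, 160.2]
tcp_rot: [-0.003, -0.118, 0.993, -0.001]
ft_force: [0.8, 0.1, -4.1]
opening: 0.556
```

```bash
python3 go.py m0 165 104.3
```

```text
t 16.82 pos [518.3 194.7 160.2] yaw 103.56 zax [-0.0055 -0.0037 -1.    ] tilt xy tool deg [-0.13 -0.35] F [ 0.8  0.1 -4.1] open mm 47.5 j6 -1.65
target [495. 305.] 165.0 tool shift mm [ -3.2 112.7  -5.1] turn z -0.74
```

Request:
{"api": "play_rows", "payload": {"rows": [[[-0.1,-0.3,-0.6],[-0.001,0.036,-0.003],0.025],[[0,0,0],[-0.001,0.03,-0.003],0.025],[[0,0,0],[0,0.02,0],0.025],[[0,0,0],[0,0.008,0],0.025],[[0,0,0],[0,0,0],0.025],[[0,0,0],[0,0,0],0.025]]}}

```text
time_s: 17.32
position: [487.5, 295.6, 157.7]
tcp_rot: [-0.007, -0.129, 0.992, -0.001]
ft_force: [0.4, 0.3, -4.1]
opening: 0.557
```

```bash
python3 go.py m0 100 104.3;  python3 -c "
from h import *
s=grab('scene','s2'); crop(s,415,160,75,5,'c2')"
```

```text
t 17.32 pos [487.5 295.6 157.7] yaw 104.78 zax [-0.0142 -0.0039 -0.9999] tilt xy tool deg [-0.01 -0.84] F [ 0.4  0.3 -4.1] open mm 47.5 j6 -1.48
target [495. 305.] 100.0 tool shift mm [-10.5   7.2  57.6] turn z 0.48
```

View pics/c2.png

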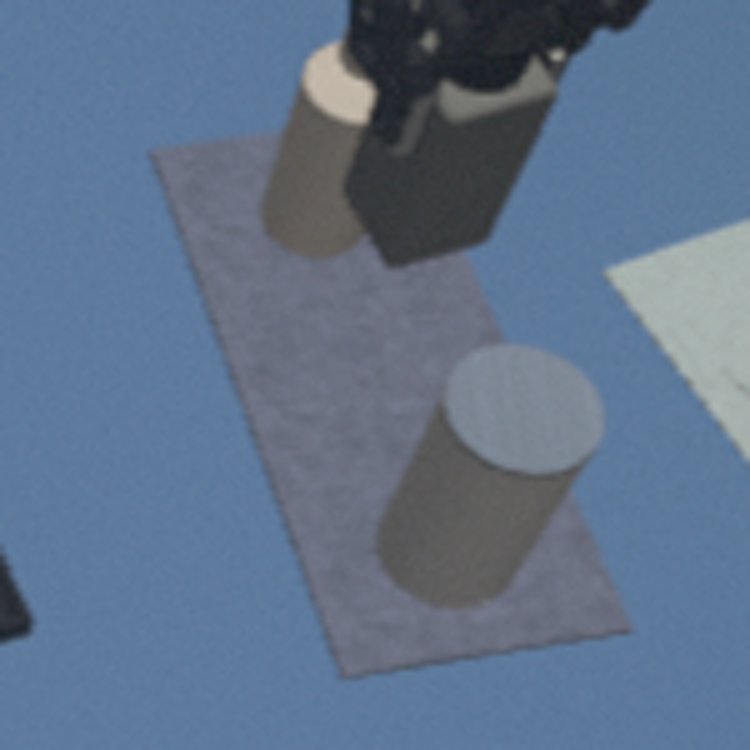

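The can (crop (470,500)) and bottle (crop (315,180)) stand upright at the two ends of the mat, and the canister hangs between them. I'll correct the position, then lower it.

Request:
{"api": "play_rows", "payload": {"rows": [[[0,-0.8,0.4],[-0.01,0.007,0.005],0.025],[[0,0,0],[0,0,0.02],0.025],[[0,0,0],[0,0,0.025],0.025],[[0,0,0],[0,0,0.02],0.025],[[0,0,0],[0,0,0.005],0.025],[[0,0,0],[0,0,0],0.025]]}}

```text
time_s: 17.87
position: [500.3, 296.7, 80.5]
tcp_rot: [0.001, -0.119, 0.993, -0.001]
ft_force: [-1.1, 0.2, -3.5]
opening: 0.555
```

```bash
python3 go.py m0 60 104.3
```

```text
t 17.87 pos [500.3 296.7  80.5] yaw 103.67 zax [ 0.0026 -0.0017 -1.    ] tilt xy tool deg [-0.13  0.12] F [-1.1  0.2 -3.5] open mm 47.4 j6 -1.47
target [495. 305.] 60.0 tool shift mm [ 3.2  9.4 20.5] turn z -0.63
```

Request:
{"api": "play_rows", "payload": {"rows": [[[-0.1,0.1,-0.4],[0.003,0.007,0.009],0.025],[[0,0,0],[0,0.001,0.008],0.025],[[0,0,0],[0,0,0.001],0.025],[[0,0,0],[0,0,0],0.025],[[0,0,0],[0,0,0],0.025]]}}

```text
time_s: 18.28
position: [497.7, 303.2, 63.9]
tcp_rot: [0.002, -0.121, 0.993, 0.0]
ft_force: [-0.7, 0.0, -3.5]
opening: 0.557
```

```bash
python3 go.py m0 59.8 104.3
```

```text
t 18.28 pos [497.7 303.2  63.9] yaw 103.95 zax [ 4.4e-03  9.0e-04 -1.0e+00] tilt xy tool deg [-0.01  0.26] F [-0.7  0.  -3.5] open mm 47.6 j6 -1.46
target [495. 305.] 59.8 tool shift mm [2.2 2.4 4.1] turn z -0.35
```

Request:
{"api": "play_rows", "payload": {"rows": [[[0,0.2,0],[0.001,0,0.003],0.025],[[0,0,0],[0,0,0.002],0.025],[[0,0,0],[0,0,0.001],0.025],[[0,0,0],[0,0,0.001],0.025]]}}

```text
time_s: 18.62
position: [498.5, 303.9, 59.8]
tcp_rot: [0.002, -0.122, 0.993, 0.0]
ft_force: [-4.6, -0.9, 6.3]
opening: 0.556
```

```bash
python3 go.py m0 59.8 104.3
```

```text
t 18.62 pos [498.5 303.9  59.8] yaw 103.99 zax [ 0.0046  0.0011 -1.    ] tilt xy tool deg [-0.    0.27] F [-4.6 -0.9  6.3] open mm 47.4 j6 -1.46
target [495. 305.] 59.8 tool shift mm [ 3.1  1.9 -0. ] turn z -0.31
```

Request:
{"api": "play_rows", "payload": {"rows": [[[0,0,0],[0,0,0],0.0854],[[0,0,0],[0,0,0],0.0854],[[0,0,0],[0,0,0],0.0854],[[0,0,0],[0,0,0],0.0854],[[0,0,0],[0,0,0],0.0854],[[0,0,0],[0,0,-0.01],0.0854],[[0,0,0],[0,0,-0.025],0.0854],[[0,0,0],[0,0,-0.03],0.0854]]}}

```text
time_s: 19.28
position: [495.9, 302.9, 122.9]
tcp_rot: [-0.001, -0.122, 0.993, -0.0]
ft_force: [0.6, 0.7, 0.6]
opening: 0.997
```

Request:
{"api": "play_rows", "payload": {"rows": [[[0,0,0],[0,0,-0.03],0.0854],[[0,0,0],[0,0,-0.02],0.0854],[[0,0,0],[0,0,0],0.0854],[[0,0,0],[0,0,0],0.0854]]}}

```text
time_s: 19.62
position: [499.3, 304.2, 184.8]
tcp_rot: [0.005, -0.122, 0.993, 0.001]
ft_force: [0.2, -0.1, -0.1]
opening: 1.003
```

```bash
python3 go.py sink 180 14.3
```

```text
t 19.62 pos [499.3 304.2 184.8] yaw 103.98 zax [ 0.0103  0.0034 -0.9999] tilt xy tool deg [0.05 0.62] F [ 0.2 -0.1 -0.1] open mm 85.7 j6 -1.46
target [570.  -10.7] 180.0 tool shift mm [   7.5 -322.7    4.4] turn z 89.68
```

Request:
{"api": "play_rows", "payload": {"rows": [[[0,0.6,0],[0,-0.03,-0.001],0.0854],[[0,0,0],[0,-0.039,-0.001],0.0854],[[0,0,0],[0.001,-0.039,-0.001],0.0854],[[0,0,0],[0.001,-0.039,-0.001],0.0854],[[0,0,0],[0.001,-0.039,-0.001],0.0854],[[0,0,0],[0.001,-0.039,-0.001],0.0854],[[0,0,0],[0.001,-0.036,-0.001],0.0854],[[0,0,0],[0.001,-0.025,-0.001],0.0854]]}}

```text
time_s: 20.28
position: [560.0, 19.3, 183.9]
tcp_rot: [-0.006, -0.128, 0.992, 0.002]
ft_force: [-0.5, 0.4, -0.5]
opening: 1.0
```

Request:
{"api": "play_rows", "payload": {"rows": [[[0,0,6.5],[0,0,-0.001],0.0854],[[0,0,6.9],[0,0,-0.001],0.0854],[[0,0,6.9],[0,0,-0.001],0.0854],[[0,0,6.9],[0,0,-0.001],0.0854],[[0,0,6.9],[0,0,-0.001],0.0854],[[0,0,6.9],[0,0,-0.001],0.0854],[[0,0,6.9],[0,0,-0.001],0.0854],[[0,0,6.9],[0,0,-0.001],0.0854]]}}

```text
time_s: 20.95
position: [554.5, 11.7, 178.9]
tcp_rot: [-0.016, 0.361, 0.932, -0.003]
ft_force: [-0.5, 0.4, -0.6]
opening: 1.0
```

```bash
python3 go.py sink 180 14.3
```

```text
t 20.95 pos [554.5  11.7 178.9] yaw 47.69 zax [-0.0321  0.0055 -0.9995] tilt xy tool deg [-1.   -1.57] F [-0.5  0.4 -0.6] open mm 85.4 j6 -1.02
target [570.  -10.7] 180.0 tool shift mm [-26.5  -6.1  -1.7] turn z 33.39
```

Request:
{"api": "play_rows", "payload": {"rows": [[[-1,-1.5,6],[-0.005,0,-0.001],0.0854],[[0,0,6.5],[0,0,-0.001],0.0854],[[0,0,6.5],[0,0,-0.001],0.0854],[[0,0,6.5],[0,0,-0.001],0.0854],[[0,0,5],[0,0,-0.001],0.0854],[[0,0,0],[0,0,0],0.0854],[[0,0,0],[0,0,0],0.0854]]}}

```text
time_s: 21.53
position: [552.4, 9.0, 172.8]
tcp_rot: [-0.008, 0.605, 0.796, -0.004]
ft_force: [0.3, -0.6, 0.4]
opening: 1.002
```

```bash
python3 go.py sink 100 14.3
```

```text
t 21.53 pos [552.4   9.  172.8] yaw 15.52 zax [-0.0179  0.0024 -0.9998] tilt xy tool deg [-0.95 -0.4 ] F [ 0.3 -0.6  0.4] open mm 85.6 j6 -0.46
target [570.  -10.7] 100.0 tool shift mm [-24.2  12.9  72.4] turn z 1.22
```

Request:
{"api": "play_rows", "payload": {"rows": [[[-0.9,-0.4,1.2],[-0.018,0.01,0.01],0.0854],[[0,0,0],[-0.005,0.002,0.03],0.0854],[[0,0,0],[0,0,0.03],0.0854],[[0,0,0],[0,0,0.012],0.0854],[[0,0,0],[0,0,0],0.0854],[[0,0,0],[0,0,0],0.0854]]}}

```text
time_s: 22.03
position: [569.7, -10.5, 85.2]
tcp_rot: [-0.001, 0.609, 0.793, -0.001]
ft_force: [-0.9, 0.3, 0.5]
opening: 1.001
```

```bash
python3 go.py sink 60 14.3;  python3 -c "
from h import *
s=grab('scene','s3'); t=grab('top','t3')"
```

```text
t 22.03 pos [569.7 -10.5  85.2] yaw 15.03 zax [-0.002  0.    -1.   ] tilt xy tool deg [-0.11 -0.03] F [-0.9  0.3  0.5] open mm 85.4 j6 -0.48
target [570.  -10.7] 60.0 tool shift mm [-0.2  0.3 25.2] turn z 0.73
```

View pics/s3.png

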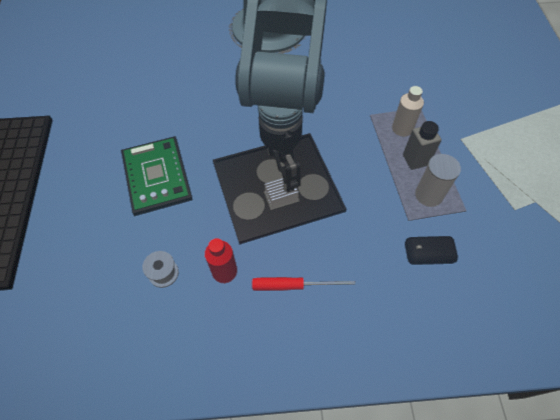

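View pics/t3.png

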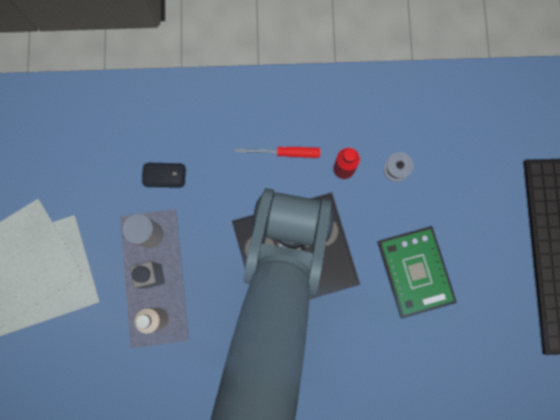

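All three stand on the mat: in scene (408,113), (421,147), (437,182). The heat sink is untouched at (282,190) under the gripper, and the bystanders haven't moved. Descending to the heat sink.

Request:
{"api": "play_rows", "payload": {"rows": [[[-0.1,0,0.6],[0,0,0.02],0.0854],[[0,0,0],[0,0,0.025],0.0854],[[0,0,0],[0,0,0.012],0.0854],[[0,0,0],[0,0,0.002],0.0854],[[0,0,0],[0,0,0],0.0854],[[0,0,0],[0,0,0],0.0854]]}}

```text
time_s: 22.63
position: [577.4, -11.5, 34.6]
tcp_rot: [0.008, 0.612, 0.791, 0.004]
ft_force: [0.1, -0.4, 0.1]
opening: 0.997
```

```bash
python3 go.py sink 11 14.3
```

```text
t 22.63 pos [577.4 -11.5  34.6] yaw 14.58 zax [ 0.0177 -0.0034 -0.9998] tilt xy tool deg [0.93 0.44] F [ 0.1 -0.4  0.1] open mm 85.2 j6 -0.47
target [570.  -10.7] 11.0 tool shift mm [ 2.8 -7.4 23.4] turn z 0.28
```

Request:
{"api": "play_rows", "payload": {"rows": [[[0.9,0.4,0.3],[0.003,-0.007,0.01],0.0854],[[0,0,0],[0,0,0.009],0.0854],[[0.1,0,0],[0,-0.001,0.002],0.0854],[[0,0,0],[0,0,0],0.0854],[[0,0,0],[0,0,0],0.0854]]}}

```text
time_s: 23.05
position: [570.7, -10.9, 15.0]
tcp_rot: [0.002, 0.614, 0.79, 0.0]
ft_force: [-0.5, -0.1, -0.5]
opening: 0.998
```

```bash
python3 go.py sink 11 14.3
```

```text
t 23.05 pos [570.7 -10.9  15. ] yaw 14.28 zax [ 0.003  -0.0021 -1.    ] tilt xy tool deg [0.14 0.16] F [-0.5 -0.1 -0.5] open mm 85.2 j6 -0.47
target [570.  -10.7] 11.0 tool shift mm [ 0.4 -0.7  4. ] turn z -0.02
```

Request:
{"api": "play_rows", "payload": {"rows": [[[0.1,0.1,0],[0,-0.001,0.003],0.0854],[[0,0,0],[0,0,0.001],0.0854],[[0,0,0],[0,0,0],0.02],[[0,0,0],[0,0,0],0.02],[[0,0,0],[0,0,0],0.02],[[0,0,0],[0,0,0],0.02],[[0,0,0],[0,0,0],0.02],[[0,0,0],[0,0,0],0.02]], "squeeze": 50}}

```text
time_s: 23.72
position: [570.4, -11.3, 11.5]
tcp_rot: [0.001, 0.614, 0.79, 0.0]
ft_force: [0.4, -0.3, -1.9]
opening: 0.51
```

```bash
python3 go.py sink 11 14.3
```

```text
t 23.72 pos [570.4 -11.3  11.5] yaw 14.29 zax [ 0.0021 -0.001  -1.    ] tilt xy tool deg [0.11 0.08] F [ 0.4 -0.3 -1.9] open mm 43.5 j6 -0.47
target [570.  -10.7] 11.0 tool shift mm [ 0.7 -0.3  0.5] turn z -0.01
```

Request:
{"api": "play_rows", "payload": {"rows": [[[0,0,0],[0,0,-0.01],0.02],[[0,0,0],[0,0,-0.02],0.02],[[0,0,0],[0,0,-0.03],0.02],[[0,0,0],[0,0,-0.02],0.02],[[0,0,0],[0,0,-0.005],0.02],[[0,0,0],[0,0,0],0.02]]}}

```text
time_s: 24.22
position: [567.2, -10.6, 98.9]
tcp_rot: [-0.002, 0.614, 0.79, -0.001]
ft_force: [0.5, 0.1, -1.8]
opening: 0.505
```

```bash
python3 go.py board 100 -76.2
```

```text
t 24.22 pos [567.2 -10.6  98.9] yaw 14.28 zax [-5.1e-03  6.0e-04 -1.0e+00] tilt xy tool deg [-0.28 -0.11] F [ 0.5  0.1 -1.8] open mm 43.1 j6 -0.47
target [ 490 -290] 100.0 tool shift mm [-251.7 -143.8   -0.9] turn z 90.48
```

Request:
{"api": "play_rows", "payload": {"rows": [[[-0.3,0,0],[-0.02,-0.011,-0.001],0.02],[[0,0,0],[-0.033,-0.019,-0.001],0.02],[[0,0,0],[-0.034,-0.02,-0.001],0.02],[[0,0,0],[-0.034,-0.02,-0.001],0.02],[[0,0,0],[-0.034,-0.02,-0.001],0.02],[[0,0,0],[-0.034,-0.02,-0.001],0.02],[[0,0,0],[-0.025,-0.014,-0.001],0.02],[[0,0,0],[-0.01,-0.006,-0.001],0.02]]}}

```text
time_s: 24.88
position: [490.7, -264.2, 98.5]
tcp_rot: [-0.005, 0.61, 0.792, 0.001]
ft_force: [0.1, -0.7, -2.2]
opening: 0.508
```

Request:
{"api": "play_rows", "payload": {"rows": [[[0,0,6],[0,0,-0.001],0.02],[[0,0,6.9],[0,0,-0.001],0.02],[[0,0,6.9],[0,0,-0.001],0.02],[[0,0,6.9],[0,0,-0.001],0.02],[[0,0,6.9],[0,0,-0.001],0.02],[[0,0,6.9],[0,0,-0.001],0.02],[[0,0,6.9],[0,0,-0.001],0.02],[[0,0,6.9],[0,0,-0.001],0.02]]}}

```text
time_s: 25.55
position: [484.9, -261.6, 96.2]
tcp_rot: [-0.014, 0.912, 0.409, -0.005]
ft_force: [-0.3, -0.8, -2.3]
opening: 0.506
```

```bash
python3 go.py board 100 -76.2
```

```text
t 25.55 pos [ 484.9 -261.6   96.2] yaw -41.65 zax [-0.0206  0.0209 -0.9996] tilt xy tool deg [-1.68 -0.11] F [-0.3 -0.8 -2.3] open mm 43.2 j6 0.02
target [ 490 -290] 100.0 tool shift mm [-17.8  22.5  -4.5] turn z 34.55
```

Request:
{"api": "play_rows", "payload": {"rows": [[[-1.6,-0.1,6],[0,0,-0.001],0.02],[[0,0,6.5],[0,0,-0.001],0.02],[[0,0,6.5],[0,0,-0.001],0.02],[[0,0,6.5],[0,0,-0.001],0.02],[[0,0,5],[0,0,-0.001],0.02],[[0,0,2],[0,0,0],0.02],[[0,0,0],[0,0,0],0.02],[[0,0,0],[0,0,0],0.02]]}}

```text
time_s: 26.22
position: [481.3, -252.6, 91.3]
tcp_rot: [-0.007, 0.992, 0.124, -0.006]
ft_force: [0.1, -0.6, -1.3]
opening: 0.505
```

```bash
python3 go.py board 80 -76.2
```

```text
t 26.22 pos [ 481.3 -252.6   91.3] yaw -75.77 zax [-0.0139  0.0123 -0.9998] tilt xy tool deg [-0.88  0.6 ] F [ 0.1 -0.6 -1.3] open mm 43.1 j6 0.63
target [ 490 -290] 80.0 tool shift mm [-0.6 38.5 10.7] turn z 0.43
```

Request:
{"api": "play_rows", "payload": {"rows": [[[-0.9,0.6,0.4],[0,0.02,0],0.02],[[0,0,0],[0,0.014,0.005],0.02],[[0,0,0],[0,0.003,0.015],0.02],[[0,0,0],[0,0,0.015],0.02],[[0,0,0],[0,0,0.005],0.02],[[0,0,0],[0,0,0],0.02],[[0,0,0],[0,0,0],0.02]]}}

```text
time_s: 26.8
position: [491.2, -291.5, 47.5]
tcp_rot: [0.001, 0.992, 0.123, 0.0]
ft_force: [0.3, 0.2, -1.2]
opening: 0.504
```

```bash
python3 go.py board 40 -76.2
```

```text
t 26.8 pos [ 491.2 -291.5   47.5] yaw -75.83 zax [ 0.001  -0.0016 -1.    ] tilt xy tool deg [ 0.1  -0.03] F [ 0.3  0.2 -1.2] open mm 43.1 j6 0.59
target [ 490 -290] 40.0 tool shift mm [-0.8 -1.7  7.5] turn z 0.37
```

Request:
{"api": "play_rows", "payload": {"rows": [[[0.1,0,0.3],[-0.001,-0.001,0.01],0.02],[[0,0,0],[0,0,0.01],0.02],[[0,0,0],[0,0,0.002],0.02],[[0,0,0],[0,0,0],0.02],[[0,0,0],[0,0,0],0.02]]}}

```text
time_s: 27.22
position: [490.7, -291.1, 24.9]
tcp_rot: [0.001, 0.993, 0.121, 0.001]
ft_force: [0.3, 0.1, -2.3]
opening: 0.506
```

```bash
python3 go.py board 22.5 -76.2
```

```text
t 27.22 pos [ 490.7 -291.1   24.9] yaw -76.09 zax [ 0.0025 -0.0015 -1.    ] tilt xy tool deg [ 0.12 -0.12] F [ 0.3  0.1 -2.3] open mm 43.2 j6 0.59
target [ 490 -290] 22.5 tool shift mm [-0.4 -1.3  2.4] turn z 0.11
```

Request:
{"api": "play_rows", "payload": {"rows": [[[0.1,-0.1,0.1],[0,-0.001,0.002],0.02],[[0,0,0],[0,0,0.001],0.02],[[0,0,0],[0,0,0.001],0.02]]}}

```text
time_s: 27.47
position: [490.8, -290.1, 22.5]
tcp_rot: [0.0, 0.993, 0.12, -0.0]
ft_force: [-6.2, 3.5, 11.1]
opening: 0.508
```

```bash
python3 go.py board 22.5 -76.2
```

```text
t 27.47 pos [ 490.8 -290.1   22.5] yaw -76.17 zax [-3.e-04 -1.e-04 -1.e+00] tilt xy tool deg [0.   0.02] F [-6.2  3.5 11.1] open mm 43.4 j6 0.6
target [ 490 -290] 22.5 tool shift mm [-0.8 -0.3 -0. ] turn z 0.03
```

Request:
{"api": "play_rows", "payload": {"rows": [[[0,0,0],[0,0,0],0.07],[[0,0,0],[0,0,0],0.07],[[0,0,0],[0,0,0],0.07],[[0,0,0],[0,0,0],0.07],[[0,0,0],[0,0,-0.01],0.07],[[0,0,0],[0,0,-0.025],0.07],[[0,0,0],[0,0,-0.03],0.0854],[[0,0,0],[0,0,-0.035],0.0854]]}}

```text
time_s: 28.13
position: [487.6, -287.3, 120.7]
tcp_rot: [-0.005, 0.993, 0.12, -0.004]
ft_force: [-0.5, -0.2, 0.0]
opening: 1.002
```

Request:
{"api": "play_rows", "payload": {"rows": [[[0,0,0],[0,0,-0.035],0.0854],[[0,0,0],[0,0,-0.03],0.0854],[[0,0,0],[0,0,-0.01],0.0854],[[0,0,0],[0,0,0],0.0854]]}}

```text
time_s: 28.47
position: [491.1, -290.2, 210.4]
tcp_rot: [0.001, 0.993, 0.12, 0.001]
ft_force: [0.1, -0.0, -1.1]
opening: 1.004
```

```bash
python3 go.py "(400,296)" 185 -75.7;  python3 -c "
from h import *
s=grab('scene','s4'); crop(s,156,174,50,7,'c4s'); t=grab('top','t4');crop(t,417,272,50,8,'c4t')"
```

```text
t 28.47 pos [ 491.1 -290.2  210.4] yaw -76.17 zax [ 0.0027 -0.0026 -1.    ] tilt xy tool deg [ 0.18 -0.11] F [ 0.1 -0.  -1.1] open mm 85.8 j6 0.6
target [400 296] 185.0 tool shift mm [  51.7 -591.1   23.6] turn z -0.47
```

View pics/c4s.png

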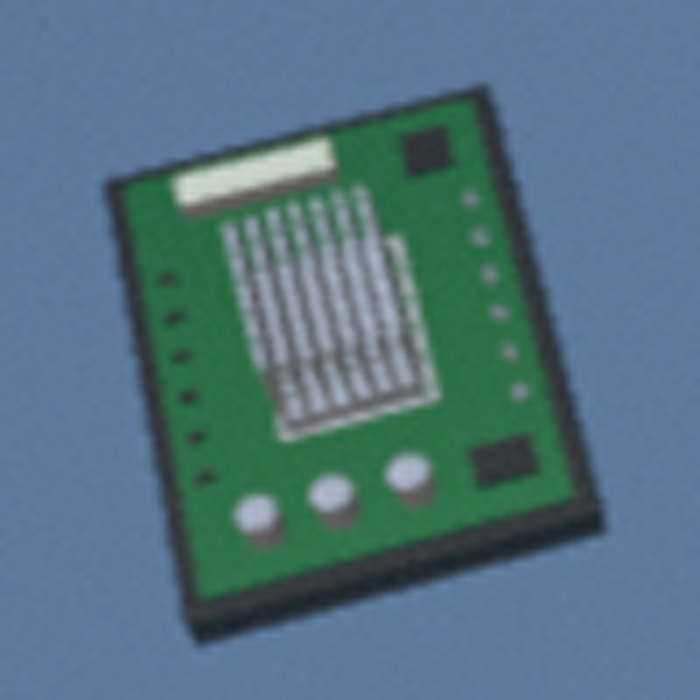

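View pics/t4.png

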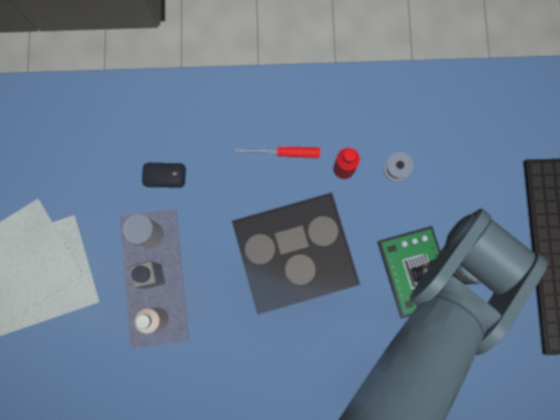

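The heat sink sits in the outline: in the crop its front edge runs along the outline's lower side, (280,435)–(435,395). The tray marks now show at top (260,249), (323,231) and (300,269), and I'll use those to check the start places. I'll also re-measure the parked objects.

```bash
python3 - <<'E'
from h import *
t=cv2.imread("pics/t4.png"); g=cv2.cvtColor(t,cv2.COLOR_BGR2GRAY)
m=np.zeros_like(g); m[185:322,222:370]=1
b=((g>88)&(m>0)).astype(np.uint8)*255
hsv=cv2.cvtColor(t,cv2.COLOR_BGR2HSV); b[(hsv[...,1]>75)]=0
b=cv2.morphologyEx(b,cv2.MORPH_OPEN,np.ones((3,3),np.uint8))
for c in cv2.findContours(b,cv2.RETR_EXTERNAL,cv2.CHAIN_APPROX_NONE)[0]:
    if cv2.contourArea(c)<200: continue
    P=ray("top",c[:,0],5)[:,:2].astype(np.float32)
    (x,y),s,a=cv2.minAreaRect(P); M=cv2.moments(P.reshape(-1,1,2)); print(np.round([M['m10']/M['m00'],M['m01']/M['m00']],1),np.round(s,1),round(a,1))
crop(t,155,278,75,5,"c4m"); s=cv2.imread("pics/s4.png"); crop(s,420,150,75,5,"c4ms")
E
```

```text
[501.7 -27.9] [68.5 68.9] 43.2
[551.4  62.1] [66.2 66.2] 88.5
[570.1 -10.6] [51.  67.3] 14.2
[588.6 -83.3] [66.5 66.8] 88.3
```

View pics/c4m.png

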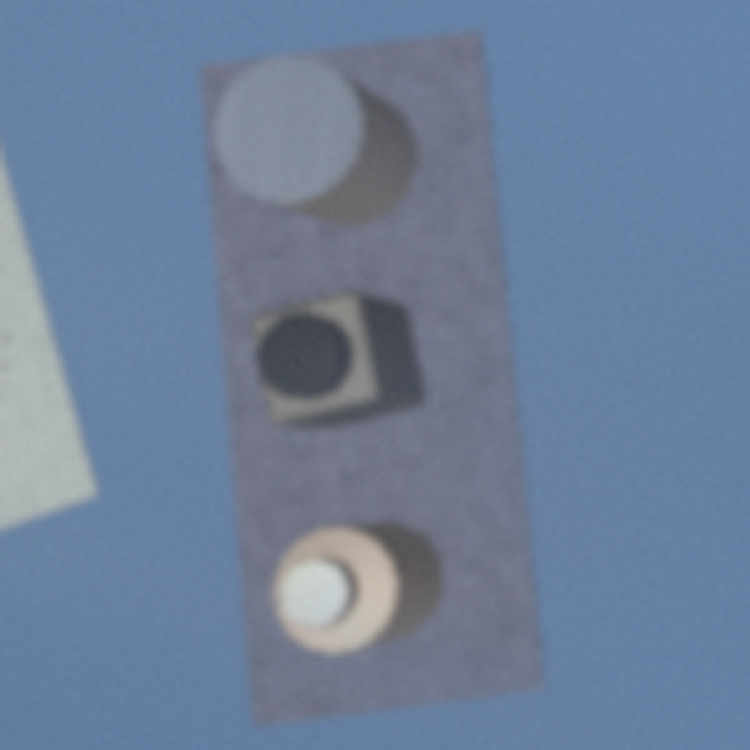

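View pics/c4ms.png

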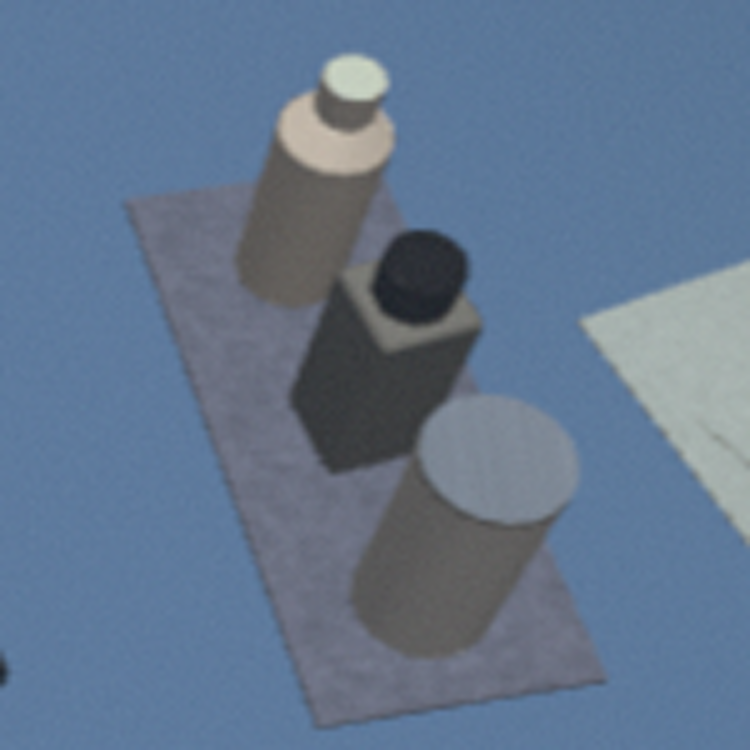

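```bash
python3 - <<'E'
from h import *
for n,p,z in(("can",(290,131),111),("canister",(304,355),119),("bottle",(312,591),128)):
    print(n,ray("top",np.array([80,203])+(np.array(p)+.5)/5-.5,z).round(1))
P=ray("top",np.array([80,203])+(np.array([(252,320),(357,291),(380,397),(273,422)])+.5)/5-.5,97);print(cv2.minAreaRect(P[:,:2].astype(np.float32)))
E
python3 go.py "(591,312)" 210 -76
```

```text
can [[591.3 312.  111. ]]
canister [[497.2 302.8 119. ]]
bottle [[402.1 296.1 128. ]]
((497.19012451171875, 303.9482421875), (45.67576599121094, 45.58898162841797), 12.66077709197998)
t 28.57 pos [ 490.1 -289.4  207.2] yaw -76.17 zax [-8.e-04  5.e-04 -1.e+00] tilt xy tool deg [-0.04  0.04] F [-0.5  0.3  0.4] open mm 85.4 j6 0.6
target [591 312] 210.0 tool shift mm [ 241.7 -559.9   -2.6] turn z -0.17
```

Request:
{"api": "play_rows", "payload": {"rows": [[[0,0,0],[0.007,-0.025,-0.001],0.0854],[[0,0,0],[0.01,-0.039,-0.001],0.0854],[[0,0,0],[0.01,-0.039,-0.001],0.0854],[[0,0,0],[0.01,-0.039,-0.001],0.0854],[[0,0,0],[0.01,-0.039,-0.001],0.0854],[[0,0,0],[0.01,-0.039,-0.001],0.0854],[[0,0,0],[0.01,-0.039,-0.001],0.0854],[[0,0,0],[0.01,-0.039,-0.001],0.0854]]}}

```text
time_s: 29.23
position: [484.5, 24.4, 195.9]
tcp_rot: [-0.009, 0.993, 0.113, -0.015]
ft_force: [1.7, -0.1, 0.7]
opening: 0.998
```

```bash
python3 go.py "(497.5,303.5)" 200 -76
```

```text
t 29.23 pos [484.5  24.4 195.9] yaw -77.09 zax [-0.0324  0.0138 -0.9994] tilt xy tool deg [-1.19  1.63] F [ 1.7 -0.1  0.7] open mm 85.3 j6 1.15
target [497.5 303.5] 200.0 tool shift mm [  75.  -269.2   -0.7] turn z -1.09
```

Request:
{"api": "play_rows", "payload": {"rows": [[[-1.2,1.6,-1],[0.011,-0.039,-0.001],0.0854],[[0,0,0],[0.011,-0.039,-0.001],0.0854],[[0,0,0],[0.011,-0.039,-0.001],0.0854],[[0,0,0],[0.011,-0.039,-0.001],0.0854],[[0,0,0],[0.011,-0.039,-0.001],0.0854],[[0,0,0],[0.008,-0.03,-0.001],0.0854],[[0,0,0],[0.003,-0.012,-0.001],0.0854],[[0,0,0],[0,0,0],0.0854]]}}

```text
time_s: 29.9
position: [476.4, 283.0, 180.3]
tcp_rot: [0.0, 0.992, 0.126, -0.018]
ft_force: [0.7, 0.2, 0.8]
opening: 1.003
```

```bash
python3 go.py "(497.5,303.5)" 140 -76
```

```text
t 29.9 pos [476.4 283.  180.3] yaw -75.57 zax [-0.0364 -0.0055 -0.9993] tilt xy tool deg [-0.21  2.1 ] F [0.7 0.2 0.8] open mm 85.7 j6 1.65
target [497.5 303.5] 140.0 tool shift mm [ 27.  -14.4  39.4] turn z 0.43
```

Request:
{"api": "play_rows", "payload": {"rows": [[[-0.2,2.0,0.4],[0.018,-0.009,-0.003],0.0854],[[0,0,0],[0.006,-0.003,0],0.0854],[[0,0,0],[0,0,0],0.0854],[[0,0,0],[0,0,0],0.0854]]}}

```text
time_s: 30.23
position: [492.5, 298.3, 173.4]
tcp_rot: [0.003, 0.992, 0.123, -0.009]
ft_force: [-0.3, -0.8, -0.2]
opening: 1.002
```

```bash
python3 go.py "(497.5,303.5)" 140 -76
```

```text
t 30.23 pos [492.5 298.3 173.4] yaw -75.9 zax [-0.0169 -0.0072 -0.9998] tilt xy tool deg [0.16 1.04] F [-0.3 -0.8 -0.2] open mm 85.5 j6 1.67
target [497.5 303.5] 140.0 tool shift mm [ 6.8 -3.9 33.2] turn z 0.1
```

Request:
{"api": "play_rows", "payload": {"rows": [[[0.1,1.0,0],[0.006,-0.004,0.01],0.0854],[[0,0,0],[0,0,0.025],0.0854],[[0,0,0],[0,0,0.03],0.0854],[[0,0,0],[0,0,0.02],0.0854],[[0,0,0],[0,0,0.005],0.0854],[[0,0,0],[0,0,0],0.0854]]}}

```text
time_s: 30.73
position: [496.7, 296.6, 78.9]
tcp_rot: [0.002, 0.993, 0.119, -0.002]
ft_force: [-0.5, 1.3, 0.4]
opening: 1.001
```

```bash
python3 go.py "(497.5,303.5)" 60 -76
```

```text
t 30.73 pos [496.7 296.6  78.9] yaw -76.29 zax [-0.0044 -0.0036 -1.    ] tilt xy tool deg [0.14 0.29] F [-0.5  1.3  0.4] open mm 85.5 j6 1.68
target [497.5 303.5] 60.0 tool shift mm [ 2.5 -6.5 18.9] turn z -0.29
```

Request:
{"api": "play_rows", "payload": {"rows": [[[0.1,0.3,0],[0.002,-0.006,0.009],0.0854],[[0,0,0],[0,0,0.006],0.0854],[[0,0,0],[0,0,0.001],0.0854],[[0,0,0],[0,0,0],0.0854],[[0,0,0],[0,0,0],0.0854]]}}

```text
time_s: 31.15
position: [499.3, 302.9, 65.0]
tcp_rot: [-0.0, 0.993, 0.119, 0.002]
ft_force: [0.4, 1.5, -0.1]
opening: 1.001
```

```bash
python3 go.py "(497.5,303.5)" 60 -76
```

```text
t 31.15 pos [499.3 302.9  65. ] yaw -76.38 zax [ 0.0048  0.0011 -1.    ] tilt xy tool deg [ 0.01 -0.28] F [ 0.4  1.5 -0.1] open mm 85.5 j6 1.69
target [497.5 303.5] 60.0 tool shift mm [-1.6 -1.   5. ] turn z -0.38
```

Request:
{"api": "play_rows", "payload": {"rows": [[[0,-0.3,-0.3],[-0.002,-0.001,0.004],0.0854],[[0,0,0],[0,0,0.002],0.0854],[[0,0,0],[0,0,0],0.025],[[0,0,0],[0,0,0],0.025],[[0,0,0],[0,0,0],0.025],[[0,0,0],[0,0,0],0.025],[[0,0,0],[0,0,0],0.025],[[0,0,0],[0,0,0],0.025]], "squeeze": 50}}

```text
time_s: 31.82
position: [498.5, 304.5, 60.9]
tcp_rot: [-0.001, 0.993, 0.122, 0.002]
ft_force: [0.5, 0.5, -0.1]
opening: 0.56
```

```bash
python3 go.py "(497.5,303.5)" 60 -76
```

```text
t 31.82 pos [498.5 304.5  60.9] yaw -76.01 zax [ 0.0037  0.0015 -1.    ] tilt xy tool deg [-0.03 -0.23] F [ 0.5  0.5 -0.1] open mm 47.8 j6 1.68
target [497.5 303.5] 60.0 tool shift mm [-1.2  0.8  0.9] turn z -0.01
```

Request:
{"api": "play_rows", "payload": {"rows": [[[0,0,0],[0,0,-0.01],0.025],[[0,0,0],[0,0,-0.02],0.025],[[0,0,0],[0,0,-0.03],0.025],[[0,0,0],[0,0,-0.03],0.025],[[0,0,0],[0,0,-0.015],0.025],[[0,0,0],[0,0,0],0.025]]}}

```text
time_s: 32.32
position: [493.2, 302.2, 165.9]
tcp_rot: [0.001, 0.993, 0.122, -0.005]
ft_force: [0.2, 0.4, -1.9]
opening: 0.561
```

```bash
python3 go.py "(590,-83.2)" 165 -75.7
```

```text
t 32.32 pos [493.2 302.2 165.9] yaw -76.02 zax [-0.0103 -0.0043 -0.9999] tilt xy tool deg [0.09 0.63] F [ 0.2  0.4 -1.9] open mm 47.9 j6 1.68
target [590.  -83.2] 165.0 tool shift mm [  0.8 397.3   1.6] turn z -0.32
```

Request:
{"api": "play_rows", "payload": {"rows": [[[0.1,0.6,0],[0,0.02,0],0.025],[[0,0,0],[0,0.034,-0.001],0.025],[[0,0,0],[0,0.038,-0.001],0.025],[[0,0,0],[0,0.038,-0.001],0.025],[[0,0,0],[0,0.038,-0.001],0.025],[[0,0,0],[0,0.038,-0.001],0.025],[[0,0,0],[0,0.038,-0.001],0.025],[[0,0,0],[0,0.038,-0.001],0.025]]}}

```text
time_s: 32.98
position: [556.7, 24.6, 164.9]
tcp_rot: [-0.002, 0.992, 0.129, -0.006]
ft_force: [0.4, 0.1, -3.2]
opening: 0.556
```

```bash
python3 go.py "(590,-83.2)" 165 -75.7
```

```text
t 32.98 pos [556.7  24.6 164.9] yaw -75.23 zax [-0.0122  0.0027 -0.9999] tilt xy tool deg [-0.33  0.64] F [ 0.4  0.1 -3.2] open mm 47.5 j6 1.15
target [590.  -83.2] 165.0 tool shift mm [  4.7 112.7  -0.8] turn z 0.47
```

Request:
{"api": "play_rows", "payload": {"rows": [[[-0.3,0.6,0.4],[0.001,0.036,0],0.025],[[0,0,0],[0.001,0.03,0],0.025],[[0,0,0],[0.001,0.022,0],0.025],[[0,0,0],[0,0.009,0],0.025],[[0,0,0],[0,0,0],0.025],[[0,0,0],[0,0,0],0.025]]}}

```text
time_s: 33.48
position: [580.1, -80.0, 156.4]
tcp_rot: [-0.002, 0.993, 0.12, -0.006]
ft_force: [0.4, 0.3, -3.2]
opening: 0.556
```

```bash
python3 go.py "(590,-83.2)" 100 -75.7
```

```text
t 33.48 pos [580.1 -80.  156.4] yaw -76.25 zax [-0.0127  0.0023 -0.9999] tilt xy tool deg [-0.3   0.67] F [ 0.4  0.3 -3.2] open mm 47.5 j6 1.0
target [590.  -83.2] 100.0 tool shift mm [ 9.6  5.8 56.3] turn z -0.55
```

Request:
{"api": "play_rows", "payload": {"rows": [[[-0.3,0.7,-0.4],[0.009,0.005,0.005],0.025],[[0,0,0],[0,0,0.02],0.025],[[0,0,0],[0,0,0.025],0.025],[[0,0,0],[0,0,0.018],0.025],[[0,0,0],[0,0,0.004],0.025],[[0,0,0],[0,0,0],0.025]]}}

```text
time_s: 33.98
position: [591.6, -74.8, 80.0]
tcp_rot: [-0.001, 0.992, 0.129, 0.002]
ft_force: [-0.0, -0.4, -3.8]
opening: 0.558
```

```bash
python3 go.py "(590,-83.2)" 63 -75.7
```

```text
t 33.98 pos [591.6 -74.8  80. ] yaw -75.22 zax [ 0.0042  0.0016 -1.    ] tilt xy tool deg [-0.03 -0.26] F [-0.  -0.4 -3.8] open mm 47.6 j6 0.99
target [590.  -83.2] 63.0 tool shift mm [-3.8  7.7 17. ] turn z 0.48
```

Request:
{"api": "play_rows", "payload": {"rows": [[[0,-0.3,0.4],[-0.004,0.007,0.007],0.025],[[0,0,0],[0,0.001,0.005],0.025],[[0,0,0],[0,0,0],0.025],[[0,0,0],[0,0,0],0.025]]}}

```text
time_s: 34.32
position: [591.3, -82.8, 69.1]
tcp_rot: [0.0, 0.992, 0.126, 0.001]
ft_force: [-0.5, 0.3, -3.5]
opening: 0.555
```

```bash
python3 go.py "(590,-83.2)" 63 -75.7
```

```text
t 34.32 pos [591.3 -82.8  69.1] yaw -75.47 zax [ 2.2e-03 -7.0e-04 -1.0e+00] tilt xy tool deg [ 0.07 -0.11] F [-0.5  0.3 -3.5] open mm 47.4 j6 0.99
target [590.  -83.2] 63.0 tool shift mm [-1.4  0.1  6.1] turn z 0.23
```

Request:
{"api": "play_rows", "payload": {"rows": [[[0,-0.1,0.1],[-0.002,0,0.003],0.025],[[0,0,0],[0,0,0.002],0.025],[[0,0,0],[-0.001,0,0.002],0.025],[[0,0,0],[0,0,0.001],0.025],[[0,0,0],[0,0,0.001],0.025]]}}

```text
time_s: 34.73
position: [590.3, -84.5, 62.8]
tcp_rot: [0.002, 0.992, 0.125, 0.003]
ft_force: [-3.6, 2.0, 7.4]
opening: 0.556
```

```bash
python3 go.py "(590,-83.2)" 63 -75.7
```

```text
t 34.73 pos [590.3 -84.5  62.8] yaw -75.62 zax [ 0.0054 -0.0026 -1.    ] tilt xy tool deg [ 0.22 -0.26] F [-3.6  2.   7.4] open mm 47.5 j6 0.99
target [590.  -83.2] 63.0 tool shift mm [ 0.1 -1.3 -0.2] turn z 0.08
```

Contact with the tray floor, within about 1.5 mm of the target. I'll release and lift.

Request:
{"api": "play_rows", "payload": {"rows": [[[0,0,0],[0,0,0],0.0854],[[0,0,0],[0,0,0],0.0854],[[0,0,0],[0,0,0],0.0854],[[0,0,0],[0,0,0],0.0854],[[0,0,0],[0,0,0],0.0854],[[0,0,0],[0,0,-0.01],0.0854],[[0,0,0],[0,0,-0.025],0.0854],[[0,0,0],[0,0,-0.03],0.0854]]}}

```text
time_s: 35.4
position: [587.7, -83.8, 126.4]
tcp_rot: [0.0, 0.992, 0.125, -0.001]
ft_force: [1.0, 0.2, 0.6]
opening: 1.004
```

Request:
{"api": "play_rows", "payload": {"rows": [[[0,0,0],[0,0,-0.03],0.0854],[[0,0,0],[0,0,-0.02],0.0854],[[0,0,0],[0,0,0],0.0854],[[0,0,0],[0,0,0],0.0854]]}}

```text
time_s: 35.73
position: [591.1, -84.8, 188.6]
tcp_rot: [0.003, 0.992, 0.125, 0.005]
ft_force: [0.6, 0.3, -0.5]
opening: 0.999
```

```bash
python3 go.py "(402,296)" 180 -75.7
```

```text
t 35.73 pos [591.1 -84.8 188.6] yaw -75.62 zax [ 0.0113 -0.0048 -0.9999] tilt xy tool deg [ 0.43 -0.56] F [ 0.6  0.3 -0.5] open mm 85.4 j6 0.99
target [402 296] 180.0 tool shift mm [ -88.6 -415.9    4.6] turn z 0.08
```

Request:
{"api": "play_rows", "payload": {"rows": [[[0.4,-0.5,0],[-0.006,-0.03,-0.001],0.0854],[[0,0,0],[-0.008,-0.038,-0.001],0.0854],[[0,0,0],[-0.008,-0.038,-0.001],0.0854],[[0,0,0],[-0.008,-0.038,-0.001],0.0854],[[0,0,0],[-0.008,-0.038,-0.001],0.0854],[[0,0,0],[-0.008,-0.038,-0.001],0.0854],[[0,0,0],[-0.008,-0.038,-0.001],0.0854],[[0,0,0],[-0.008,-0.038,-0.001],0.0854]]}}

```text
time_s: 36.4
position: [451.7, 190.4, 188.5]
tcp_rot: [0.0, 0.993, 0.118, -0.004]
ft_force: [0.4, -0.2, -0.7]
opening: 0.999
```

```bash
python3 go.py "(402,296)" 180 -75.7
```

```text
t 36.4 pos [451.7 190.4 188.5] yaw -76.44 zax [-0.0085 -0.0018 -1.    ] tilt xy tool deg [-0.02  0.5 ] F [ 0.4 -0.2 -0.7] open mm 85.3 j6 1.5
target [402 296] 180.0 tool shift mm [ -23.5 -114.3    8.7] turn z -0.74
```

Request:
{"api": "play_rows", "payload": {"rows": [[[0,0.5,-0.6],[-0.008,-0.038,0],0.0854],[[0,0,0],[-0.007,-0.034,0],0.0854],[[0,0,0],[-0.004,-0.02,0],0.0854],[[0,0,0],[-0.002,-0.006,0],0.0854],[[0,0,0],[0,0,0],0.0854],[[0,0,0],[0,0,0],0.0854]]}}

```text
time_s: 36.9
position: [396.9, 287.8, 181.5]
tcp_rot: [0.001, 0.992, 0.128, -0.006]
ft_force: [0.2, 0.1, -0.4]
opening: 1.0
```

```bash
python3 go.py "(402,296)" 150 -75.7
```

```text
t 36.9 pos [396.9 287.8 181.5] yaw -75.26 zax [-0.0112 -0.0029 -0.9999] tilt xy tool deg [-0.    0.67] F [ 0.2  0.1 -0.4] open mm 85.4 j6 1.71
target [402 296] 150.0 tool shift mm [ 7.3 -6.6 31.5] turn z 0.44
```

Request:
{"api": "play_rows", "payload": {"rows": [[[0,0.7,0.3],[0.006,-0.006,0.01],0.0854],[[0,0,0],[0.001,-0.001,0.025],0.0854],[[0,0,0],[0,-0.001,0.03],0.0854],[[0,0,0],[0,-0.001,0.025],0.0854],[[0,0,0],[0,0,0.01],0.0854],[[0,0,0],[0,0,0],0.0854],[[0,0,0],[0,0,0],0.0854]]}}

```text
time_s: 37.48
position: [408.2, 291.1, 78.1]
tcp_rot: [0.001, 0.993, 0.119, 0.002]
ft_force: [0.2, 0.2, 1.2]
opening: 1.0
```

```bash
python3 go.py "(402,296)" 61 -75.7
```

```text
t 37.48 pos [408.2 291.1  78.1] yaw -76.28 zax [ 0.004  -0.0011 -1.    ] tilt xy tool deg [ 0.12 -0.21] F [0.2 0.2 1.2] open mm 85.4 j6 1.73
target [402 296] 61.0 tool shift mm [-5.  -6.3 17.1] turn z -0.58
```

Request:
{"api": "play_rows", "payload": {"rows": [[[0.1,-0.2,-0.4],[-0.005,-0.006,0.008],0.0854],[[0,0,0],[0,0,0.005],0.0854],[[0,0,0],[0,0,0],0.0854],[[0,0,0],[0,0,0],0.0854]]}}

```text
time_s: 37.82
position: [404.7, 296.2, 67.9]
tcp_rot: [-0.001, 0.992, 0.122, 0.003]
ft_force: [-0.1, 0.3, -0.3]
opening: 1.003
```

```bash
python3 go.py "(402,296)" 61 -75.7
```

```text
t 37.82 pos [404.7 296.2  67.9] yaw -75.95 zax [ 0.0062  0.0024 -1.    ] tilt xy tool deg [-0.05 -0.38] F [-0.1  0.3 -0.3] open mm 85.7 j6 1.73
target [402 296] 61.0 tool shift mm [-2.8 -0.4  6.9] turn z -0.25
```

Request:
{"api": "play_rows", "payload": {"rows": [[[0,-0.3,-0.2],[-0.003,0,0.004],0.0854],[[0,0,0],[0,0,0.003],0.0854],[[0,0,0],[0,0,0],0.03],[[0,0,0],[0,0,0],0.03],[[0,0,0],[0,0,0],0.03],[[0,0,0],[0,0,0],0.03],[[0,0,0],[0,0,0],0.03],[[0,0,0],[0,0,0],0.03]], "squeeze": 50}}

```text
time_s: 38.48
position: [403.0, 296.4, 62.4]
tcp_rot: [-0.001, 0.992, 0.125, 0.003]
ft_force: [0.3, -0.2, 0.4]
opening: 0.591
```

```bash
python3 go.py "(402,296)" 61 -75.7
```

```text
t 38.48 pos [403.  296.4  62.4] yaw -75.66 zax [ 0.0049  0.0025 -1.    ] tilt xy tool deg [-0.07 -0.31] F [ 0.3 -0.2  0.4] open mm 50.4 j6 1.73
target [402 296] 61.0 tool shift mm [-1.1  0.1  1.4] turn z 0.04
```

Request:
{"api": "play_rows", "payload": {"rows": [[[0,0,0],[0,0,-0.01],0.03],[[0,0,0],[0,0,-0.02],0.03],[[0,0,0],[0,0,-0.03],0.03],[[0,0,0],[0,0,-0.02],0.03],[[0,0,0],[0,0,-0.005],0.03],[[0,0,0],[0,0,0],0.03]]}}

```text
time_s: 38.98
position: [399.3, 294.9, 149.4]
tcp_rot: [0.0, 0.992, 0.125, -0.002]
ft_force: [-0.2, -0.2, -2.3]
opening: 0.592
```

```bash
python3 go.py "(503,-27.7)" 145 -75.7
```

```text
t 38.98 pos [399.3 294.9 149.4] yaw -75.67 zax [-3.3e-03 -6.0e-04 -1.0e+00] tilt xy tool deg [-0.01  0.19] F [-0.2 -0.2 -2.3] open mm 50.6 j6 1.73
target [503.  -27.7] 145.0 tool shift mm [ 20.6 338.2   4.3] turn z 0.03
```

Request:
{"api": "play_rows", "payload": {"rows": [[[0,0.2,0],[0.001,0.02,0],0.03],[[0,0,0],[0.002,0.034,0],0.03],[[0,0,0],[0.002,0.038,-0.001],0.03],[[0,0,0],[0.002,0.038,-0.001],0.03],[[0,0,0],[0.002,0.038,-0.001],0.03],[[0,0,0],[0.002,0.038,-0.001],0.03],[[0,0,0],[0.002,0.038,-0.001],0.03],[[0,0,0],[0.002,0.032,-0.001],0.03]]}}

```text
time_s: 39.65
position: [478.5, 26.0, 146.1]
tcp_rot: [-0.002, 0.991, 0.131, -0.006]
ft_force: [-0.3, 0.3, -1.9]
opening: 0.592
```

```bash
python3 go.py "(503,-27.7)" 145 -75.7
```

```text
t 39.65 pos [478.5  26.  146.1] yaw -74.92 zax [-0.0122  0.0027 -0.9999] tilt xy tool deg [-0.33  0.63] F [-0.3  0.3 -1.9] open mm 50.6 j6 1.12
target [503.  -27.7] 145.0 tool shift mm [ 9.7 58.3  0.7] turn z 0.78
```

Request:
{"api": "play_rows", "payload": {"rows": [[[-0.3,0.6,0.6],[0.004,0.028,0],0.03],[[0,0,0],[0.003,0.016,0],0.03],[[0,0,0],[0,0.004,0],0.03],[[0,0,0],[0,0,0],0.03],[[0,0,0],[0,0,0],0.03]]}}

```text
time_s: 40.07
position: [495.5, -26.1, 139.7]
tcp_rot: [-0.002, 0.993, 0.121, -0.005]
ft_force: [0.1, 0.1, -3.1]
opening: 0.593
```

```bash
python3 go.py "(503,-27.7)" 100 -75.7
```

```text
t 40.07 pos [495.5 -26.1 139.7] yaw -76.13 zax [-0.0096  0.0021 -1.    ] tilt xy tool deg [-0.25  0.51] F [ 0.1  0.1 -3.1] open mm 50.6 j6 1.05
target [503.  -27.7] 100.0 tool shift mm [ 7.3  3.5 39.6] turn z -0.43
```

Request:
{"api": "play_rows", "payload": {"rows": [[[-0.2,0.5,-0.3],[0.006,0.004,0.005],0.03],[[0,0,0],[0,0.001,0.015],0.03],[[0,0,0],[0,0.001,0.02],0.03],[[0,0,0],[0,0,0.014],0.03],[[0,0,0],[0,0,0.003],0.03],[[0,0,0],[0,0,0],0.03]]}}

```text
time_s: 40.57
position: [502.3, -24.1, 78.1]
tcp_rot: [-0.001, 0.992, 0.129, 0.001]
ft_force: [0.2, -0.1, -2.3]
opening: 0.591
```

```bash
python3 go.py "(503,-27.7)" 64.4 -75.7
```

```text
t 40.57 pos [502.3 -24.1  78.1] yaw -75.22 zax [ 0.001   0.0022 -1.    ] tilt xy tool deg [-0.11 -0.09] F [ 0.2 -0.1 -2.3] open mm 50.5 j6 1.04
target [503.  -27.7] 64.4 tool shift mm [-0.3  3.7 13.7] turn z 0.48
```

Request:
{"api": "play_rows", "payload": {"rows": [[[-0.1,-0.1,0.3],[0,0.003,0.006],0.03],[[0,0,0],[-0.001,0,0.004],0.03],[[0,0,0],[0,0,0.001],0.03],[[0,0,0],[0,0,0],0.03]]}}

```text
time_s: 40.9
position: [503.1, -26.1, 67.6]
tcp_rot: [0.0, 0.992, 0.127, 0.001]
ft_force: [-1.2, 0.8, -1.6]
opening: 0.59
```

```bash
python3 go.py "(503,-27.7)" 64.4 -75.7
```

```text
t 40.9 pos [503.1 -26.1  67.6] yaw -75.38 zax [ 2.2e-03 -6.0e-04 -1.0e+00] tilt xy tool deg [ 0.07 -0.11] F [-1.2  0.8 -1.6] open mm 50.4 j6 1.04
target [503.  -27.7] 64.4 tool shift mm [-0.5  1.5  3.2] turn z 0.32
```

Request:
{"api": "play_rows", "payload": {"rows": [[[0,-0.1,0],[0,0.001,0.002],0.03],[[0,0,0],[-0.001,0,0.001],0.03],[[0,0,0],[0,0,0.001],0.03],[[0,0,0],[0,0,0.001],0.03]]}}

```text
time_s: 41.23
position: [503.9, -27.9, 64.4]
tcp_rot: [0.001, 0.992, 0.127, 0.002]
ft_force: [-3.9, 1.4, 7.6]
opening: 0.59
```

```bash
python3 go.py "(503,-27.7)" 64.4 -75.7
```

```text
t 41.23 pos [503.9 -27.9  64.4] yaw -75.39 zax [ 0.0037 -0.0018 -1.    ] tilt xy tool deg [ 0.15 -0.18] F [-3.9  1.4  7.6] open mm 50.4 j6 1.04
target [503.  -27.7] 64.4 tool shift mm [-0.8 -0.5  0. ] turn z 0.31
```

The bottle is down within 1 mm of its target. I'll release and fetch the can.

Request:
{"api": "play_rows", "payload": {"rows": [[[0,0,0],[0,0,0],0.0854],[[0,0,0],[0,0,0],0.0854],[[0,0,0],[0,0,0],0.0854],[[0,0,0],[0,0,0],0.0854],[[0,0,0],[0,0,0],0.0854],[[0,0,0],[0,0,-0.01],0.0854],[[0,0,0],[0,0,-0.025],0.0854],[[0,0,0],[0,0,-0.03],0.0854]]}}

```text
time_s: 41.9
position: [500.5, -27.2, 127.5]
tcp_rot: [-0.001, 0.992, 0.127, -0.003]
ft_force: [0.1, -0.2, -1.0]
opening: 1.001
```

Request:
{"api": "play_rows", "payload": {"rows": [[[0,0,0],[0,0,-0.03],0.0854],[[0,0,0],[0,0,-0.015],0.0854],[[0,0,0],[0,0,0],0.0854],[[0,0,0],[0,0,0],0.0854]]}}

```text
time_s: 42.23
position: [504.1, -28.1, 183.5]
tcp_rot: [0.002, 0.992, 0.127, 0.003]
ft_force: [1.1, 0.1, -0.5]
opening: 1.003
```

```bash
python3 go.py "(591.5,312)" 170 -75.7
```

```text
t 42.23 pos [504.1 -28.1 183.5] yaw -75.4 zax [ 0.0072 -0.003  -1.    ] tilt xy tool deg [ 0.27 -0.36] F [ 1.1  0.1 -0.5] open mm 85.6 j6 1.04
target [591.5 312. ] 170.0 tool shift mm [ 170.2 -307.1   13.1] turn z 0.3
```

Request:
{"api": "play_rows", "payload": {"rows": [[[0.3,-0.3,0.3],[0.015,-0.027,0],0.0854],[[0,0,0],[0.019,-0.034,0],0.0854],[[0,0,0],[0.019,-0.034,0],0.0854],[[0,0,0],[0.019,-0.034,0],0.0854],[[0,0,0],[0.019,-0.034,-0.001],0.0854],[[0,0,0],[0.019,-0.034,-0.001],0.0854],[[0,0,0],[0.019,-0.034,-0.001],0.0854],[[0,0,0],[0.018,-0.032,-0.001],0.0854]]}}

```text
time_s: 42.9
position: [580.4, 268.2, 176.4]
tcp_rot: [0.001, 0.993, 0.118, -0.007]
ft_force: [1.3, -0.4, 0.4]
opening: 0.998
```

```bash
python3 go.py "(591.5,312)" 170 -75.7
```

```text
t 42.9 pos [580.4 268.2 176.4] yaw -76.49 zax [-0.0136 -0.0034 -0.9999] tilt xy tool deg [0.01 0.8 ] F [ 1.3 -0.4  0.4] open mm 85.2 j6 1.59
target [591.5 312. ] 170.0 tool shift mm [ 21.1 -40.    6.1] turn z -0.79
```

Request:
{"api": "play_rows", "payload": {"rows": [[[0,0.8,-0.6],[0.014,-0.024,0],0.0854],[[0,0,0],[0.005,-0.008,0],0.0854],[[0,0,0],[0,0,0],0.0854],[[0,0,0],[0,0,0],0.0854]]}}

```text
time_s: 43.23
position: [588.5, 311.2, 168.5]
tcp_rot: [0.001, 0.992, 0.127, -0.005]
ft_force: [-1.0, -0.2, 0.0]
opening: 1.0
```

```bash
python3 go.py "(591.5,312)" 130 -75.7
```

```text
t 43.23 pos [588.5 311.2 168.5] yaw -75.4 zax [-0.0092 -0.0022 -1.    ] tilt xy tool deg [-0.01  0.54] F [-1.  -0.2  0. ] open mm 85.4 j6 1.63
target [591.5 312. ] 130.0 tool shift mm [ 3.4  0.  38.5] turn z 0.3
```

Request:
{"api": "play_rows", "payload": {"rows": [[[0,0.5,0],[0.003,0,0.01],0.0854],[[0,0,0],[0,0,0.02],0.0854],[[0,0,0],[0,0,0.008],0.0854],[[0,0,0],[0,0,0],0.0854],[[0,0,0],[0,0,0],0.0854]]}}

```text
time_s: 43.65
position: [590.5, 305.2, 125.6]
tcp_rot: [0.001, 0.992, 0.124, -0.002]
ft_force: [-0.6, 0.4, 0.3]
opening: 0.999
```

```bash
python3 go.py "(591.5,312)" 60 -75.7
```

```text
t 43.65 pos [590.5 305.2 125.6] yaw -75.79 zax [-0.004  -0.0025 -1.    ] tilt xy tool deg [0.08 0.26] F [-0.6  0.4  0.3] open mm 85.3 j6 1.63
target [591.5 312. ] 60.0 tool shift mm [ 2.9 -6.4 65.6] turn z -0.09
```

Request:
{"api": "play_rows", "payload": {"rows": [[[0.1,0.2,0],[0.003,-0.006,0],0.0854],[[0,0,0],[0,0,0.01],0.0854],[[0,0,0],[0,0,0.02],0.0854],[[0,0,0],[0,0,0.018],0.0854],[[0,0,0],[0,0,0.006],0.0854],[[0,0,0],[0,0,0],0.0854]]}}

```text
time_s: 44.15
position: [595.6, 312.0, 73.2]
tcp_rot: [-0.001, 0.992, 0.123, 0.004]
ft_force: [-0.1, -0.1, -0.1]
opening: 1.002
```

```bash
python3 go.py "(591.5,312)" 60 -75.7
```

```text
t 44.15 pos [595.6 312.   73.2] yaw -75.92 zax [ 0.0078  0.003  -1.    ] tilt xy tool deg [-0.06 -0.48] F [-0.1 -0.1 -0.1] open mm 85.6 j6 1.64
target [591.5 312. ] 60.0 tool shift mm [-4.  -1.  13.2] turn z -0.22
```

Request:
{"api": "play_rows", "payload": {"rows": [[[0,-0.5,0],[-0.004,-0.001,0.007],0.0854],[[0,0,0],[0,0,0.004],0.0854],[[0,0,0],[0,0,0.001],0.0854],[[0,0,0],[0,0,0],0.0854]]}}

```text
time_s: 44.48
position: [592.3, 312.7, 62.3]
tcp_rot: [-0.001, 0.992, 0.123, 0.001]
ft_force: [-0.1, -0.4, -0.7]
opening: 0.999
```

```bash
python3 go.py "(591.5,312)" 60 -75.7
```

```text
t 44.48 pos [592.3 312.7  62.3] yaw -75.9 zax [ 0.0015  0.0016 -1.    ] tilt xy tool deg [-0.07 -0.11] F [-0.1 -0.4 -0.7] open mm 85.3 j6 1.64
target [591.5 312. ] 60.0 tool shift mm [-0.9  0.5  2.3] turn z -0.2
```

Request:
{"api": "play_rows", "payload": {"rows": [[[0,-0.1,0],[-0.001,0,0.001],0.0854],[[0,0,0],[0,0,0],0.04],[[0,0,0],[0,0,0],0.04],[[0,0,0],[0,0,0],0.04],[[0,0,0],[0,0,0],0.04],[[0,0,0],[0,0,0],0.04],[[0,0,0],[0,0,0],0.04]], "squeeze": 50}}

```text
time_s: 45.07
position: [592.5, 312.7, 63.3]
tcp_rot: [-0.001, 0.992, 0.123, 0.002]
ft_force: [-1.3, -0.5, 0.1]
opening: 0.715
```

```bash
python3 go.py "(591.5,312)" 60 -75.7
```

```text
t 45.07 pos [592.5 312.7  63.3] yaw -75.9 zax [ 0.0031  0.0022 -1.    ] tilt xy tool deg [-0.08 -0.2 ] F [-1.3 -0.5  0.1] open mm 61.0 j6 1.64
target [591.5 312. ] 60.0 tool shift mm [-1.1  0.5  3.3] turn z -0.2
```

Request:
{"api": "play_rows", "payload": {"rows": [[[0,0,0],[0,0,-0.01],0.04],[[0,0,0],[0,0,-0.02],0.04],[[0,0,0],[0,0,-0.025],0.04],[[0,0,0],[0,0,-0.02],0.04],[[0,0,0],[0,0,-0.005],0.04],[[0,0,0],[0,0,0],0.04]]}}

```text
time_s: 45.57
position: [589.0, 311.6, 143.9]
tcp_rot: [-0.0, 0.992, 0.123, -0.003]
ft_force: [0.4, 0.4, -1.9]
opening: 0.715
```

```bash
python3 go.py "(552.5,62.5)" 145 -75.7
```

```text
t 45.57 pos [589.  311.6 143.9] yaw -75.9 zax [-6.e-03 -6.e-04 -1.e+00] tilt xy tool deg [-0.05  0.34] F [ 0.4  0.4 -1.9] open mm 61.1 j6 1.64
target [552.5  62.5] 145.0 tool shift mm [-96.  232.7  -0.7] turn z -0.2
```

Request:
{"api": "play_rows", "payload": {"rows": [[[0,0.3,0],[-0.008,0.02,0],0.04],[[0,0,0],[-0.014,0.034,-0.001],0.04],[[0,0,0],[-0.014,0.034,-0.001],0.04],[[0,0,0],[-0.014,0.034,-0.001],0.04],[[0,0,0],[-0.014,0.034,-0.001],0.04],[[0,0,0],[-0.014,0.034,-0.001],0.04],[[0,0,0],[-0.009,0.022,-0.001],0.04],[[0,0,0],[-0.004,0.01,0],0.04]]}}

```text
time_s: 46.23
position: [548.5, 68.2, 141.3]
tcp_rot: [-0.002, 0.992, 0.127, -0.005]
ft_force: [0.3, -0.5, -2.6]
opening: 0.717
```

```bash
python3 go.py "(552.5,62.5)" 145 -75.7
```

```text
t 46.23 pos [548.5  68.2 141.3] yaw -75.45 zax [-0.0108  0.0017 -0.9999] tilt xy tool deg [-0.25  0.58] F [ 0.3 -0.5 -2.6] open mm 61.2 j6 1.23
target [552.5  62.5] 145.0 tool shift mm [ 2.4  6.5 -3.7] turn z 0.25
```

Request:
{"api": "play_rows", "payload": {"rows": [[[-0.2,0.6,0],[0.002,0.004,0.005],0.04],[[0,0,0],[0,0,0.015],0.04],[[0,0,0],[0,0,0.02],0.04],[[0,0,0],[0,0,0.015],0.04],[[0,0,0],[0,0,0.004],0.04],[[0,0,0],[0,0,0],0.04]]}}

```text
time_s: 46.73
position: [550.7, 65.7, 75.6]
tcp_rot: [-0.002, 0.992, 0.125, -0.0]
ft_force: [0.8, -0.7, -2.1]
opening: 0.717
```

```bash
python3 go.py "(552.5,62.5)" 65.3 -75.7
```

```text
t 46.73 pos [550.7  65.7  75.6] yaw -75.6 zax [-4.e-04  3.e-03 -1.e+00] tilt xy tool deg [-0.17 -0.02] F [ 0.8 -0.7 -2.1] open mm 61.3 j6 1.23
target [552.5  62.5] 65.3 tool shift mm [ 0.9  3.6 10.3] turn z 0.1
```

Request:
{"api": "play_rows", "payload": {"rows": [[[-0.2,0,0],[0,0.003,0.004],0.04],[[0,0,0],[0,0,0.003],0.04],[[0,0,0],[0,0,0],0.04],[[0,0,0],[0,0,0],0.04]]}}

```text
time_s: 47.07
position: [552.4, 64.5, 68.6]
tcp_rot: [0.0, 0.992, 0.127, 0.001]
ft_force: [-0.1, 0.1, -2.7]
opening: 0.718
```

```bash
python3 go.py "(552.5,62.5)" 65.3 -75.7
```

```text
t 47.07 pos [552.4  64.5  68.6] yaw -75.44 zax [ 2.e-03 -4.e-04 -1.e+00] tilt xy tool deg [ 0.05 -0.11] F [-0.1  0.1 -2.7] open mm 61.3 j6 1.23
target [552.5  62.5] 65.3 tool shift mm [-0.4  1.9  3.4] turn z 0.26
```

Request:
{"api": "play_rows", "payload": {"rows": [[[0,-0.1,0],[-0.001,0.002,0.002],0.04],[[0,0,0],[0,0,0.001],0.04],[[0,0,0],[0,0,0.001],0.04],[[0,0,0],[0,0,0.001],0.04]]}}

```text
time_s: 47.4
position: [553.7, 62.0, 65.5]
tcp_rot: [0.001, 0.992, 0.127, 0.002]
ft_force: [0.1, 0.6, -2.3]
opening: 0.72
```

```bash
python3 go.py "(552.5,62.5)" 65.3 -75.7
```

```text
t 47.4 pos [553.7  62.   65.5] yaw -75.45 zax [ 0.0047 -0.0012 -1.    ] tilt xy tool deg [ 0.14 -0.24] F [ 0.1  0.6 -2.3] open mm 61.5 j6 1.23
target [552.5  62.5] 65.3 tool shift mm [-1.  -0.8  0.2] turn z 0.25
```

Request:
{"api": "play_rows", "payload": {"rows": [[[0.1,-0.2,0],[-0.001,0,0.001],0.04],[[0,0,0],[0,0,0.001],0.04],[[0,0,0],[0,0,0.001],0.04]]}}

```text
time_s: 47.65
position: [554.1, 61.9, 65.3]
tcp_rot: [-0.0, 0.992, 0.126, 0.001]
ft_force: [-4.3, 0.3, 6.7]
opening: 0.719
```

```bash
python3 go.py "(552.5,62.5)" 65.3 -75.7
```

```text
t 47.65 pos [554.1  61.9  65.3] yaw -75.47 zax [ 2.4e-03  5.0e-04 -1.0e+00] tilt xy tool deg [ 0.01 -0.14] F [-4.3  0.3  6.7] open mm 61.4 j6 1.22
target [552.5  62.5] 65.3 tool shift mm [-1.4 -1.  -0. ] turn z 0.23
```

The can has touched down within 2 mm. I'll release, retreat up and back to the left, and check everything.

Request:
{"api": "play_rows", "payload": {"rows": [[[0,0,0],[0,0,0],0.0854],[[0,0,0],[0,0,0],0.0854],[[0,0,0],[0,0,0],0.0854],[[0,0,0],[0,0,0],0.0854],[[0,0,0],[0,0,0],0.0854],[[0,0,0],[0,0,-0.01],0.0854],[[0,0,0],[0,0,-0.025],0.0854],[[0,0,0],[0,0,-0.03],0.0854]]}}

```text
time_s: 48.32
position: [550.1, 61.8, 127.1]
tcp_rot: [-0.001, 0.992, 0.126, -0.005]
ft_force: [0.7, 0.9, -0.1]
opening: 1.001
```

Request:
{"api": "play_rows", "payload": {"rows": [[[0,0,0],[0,0,-0.03],0.0854],[[0,0,0],[0,0,-0.03],0.0854],[[0,0,0],[0,0,-0.02],0.0854],[[0,0,0],[0,0,0],0.0854],[[0,0,0],[0,0,0],0.0854]]}}

```text
time_s: 48.73
position: [553.5, 61.5, 220.8]
tcp_rot: [0.0, 0.992, 0.127, 0.002]
ft_force: [-0.5, 0.3, -1.7]
opening: 0.999
```

```bash
python3 go.py "(350,400)" 220 -75.7
```

```text
t 48.73 pos [553.5  61.5 220.8] yaw -75.46 zax [ 4.e-03 -5.e-04 -1.e+00] tilt xy tool deg [ 0.08 -0.22] F [-0.5  0.3 -1.7] open mm 85.3 j6 1.22
target [350 400] 220.0 tool shift mm [-1.120e+02 -3.787e+02 -1.000e-01] turn z 0.24
```

Request:
{"api": "play_rows", "payload": {"rows": [[[0,0,0],[-0.01,-0.034,-0.001],0.0854],[[0,0,0],[-0.011,-0.038,-0.001],0.0854],[[0,0,0],[-0.011,-0.038,-0.001],0.0854],[[0,0,0],[-0.011,-0.038,-0.001],0.0854],[[0,0,0],[-0.011,-0.038,-0.001],0.0854],[[0,0,0],[-0.011,-0.038,-0.001],0.0854],[[0,0,0],[-0.011,-0.038,-0.001],0.0854],[[0,0,0],[-0.01,-0.036,-0.001],0.0854]]}}

```text
time_s: 49.4
position: [389.0, 331.8, 218.9]
tcp_rot: [0.003, 0.993, 0.119, -0.004]
ft_force: [1.6, 0.4, 1.0]
opening: 0.99
```

Request:
{"api": "play_rows", "payload": {"rows": [[[0,0,0],[-0.008,-0.028,-0.001],0.0854],[[0,0,0],[-0.004,-0.014,0],0.0854],[[0,0,0],[0,0,0],0.0854],[[0,0,0],[0,0,0],0.0854],[[0,0,0],[0,0,0],0.0854]]}}

```text
time_s: 49.82
position: [358.2, 374.4, 212.6]
tcp_rot: [0.005, 0.992, 0.124, -0.01]
ft_force: [1.0, -0.1, -0.1]
opening: 1.002
```

```bash
python3 go.py "(350,400)" 220 -75.7; python3 -c "
from h import *
s=grab('scene','s5'); t=grab('top','t5');crop(t,296,253,75,5,'c5t');crop(t,417,272,50,8,'c5b');crop(s,280,185,75,5,'c5s')"
```

```text
t 49.82 pos [358.2 374.4 212.6] yaw -75.71 zax [-0.0181 -0.0119 -0.9998] tilt xy tool deg [0.41 1.17] F [ 1.  -0.1 -0.1] open mm 85.6 j6 1.91
target [350 400] 220.0 tool shift mm [ -1.8 -26.8  -7.6] turn z -0.01
```

View pics/t5.png

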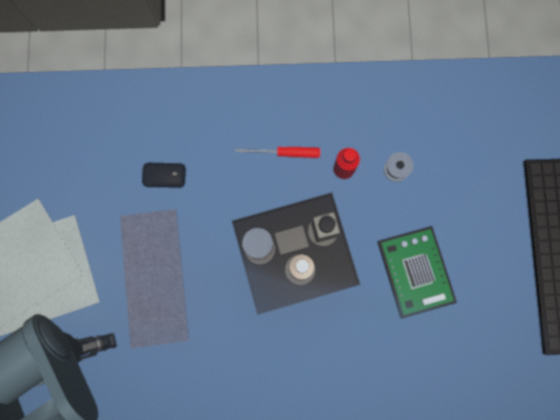

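View pics/c5t.png

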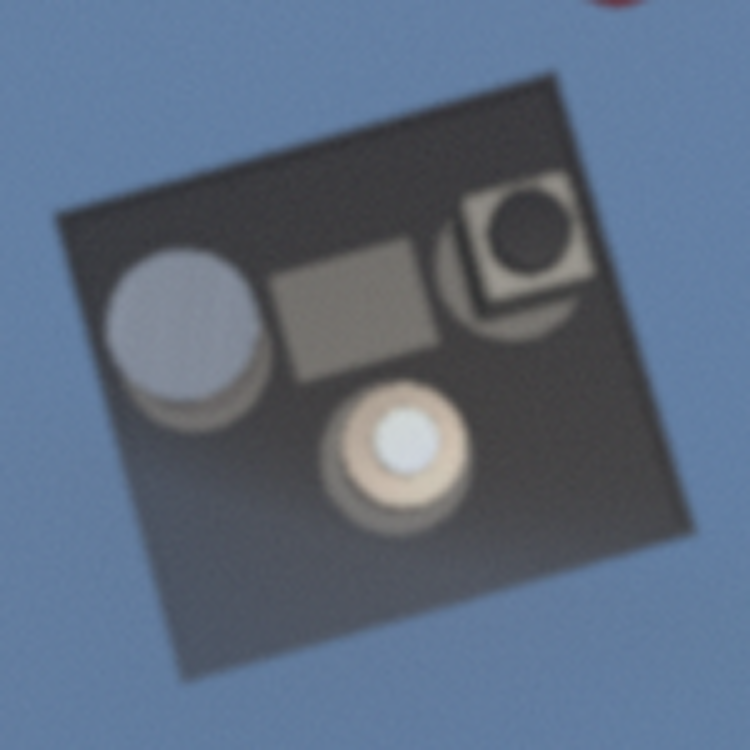

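View pics/c5b.png

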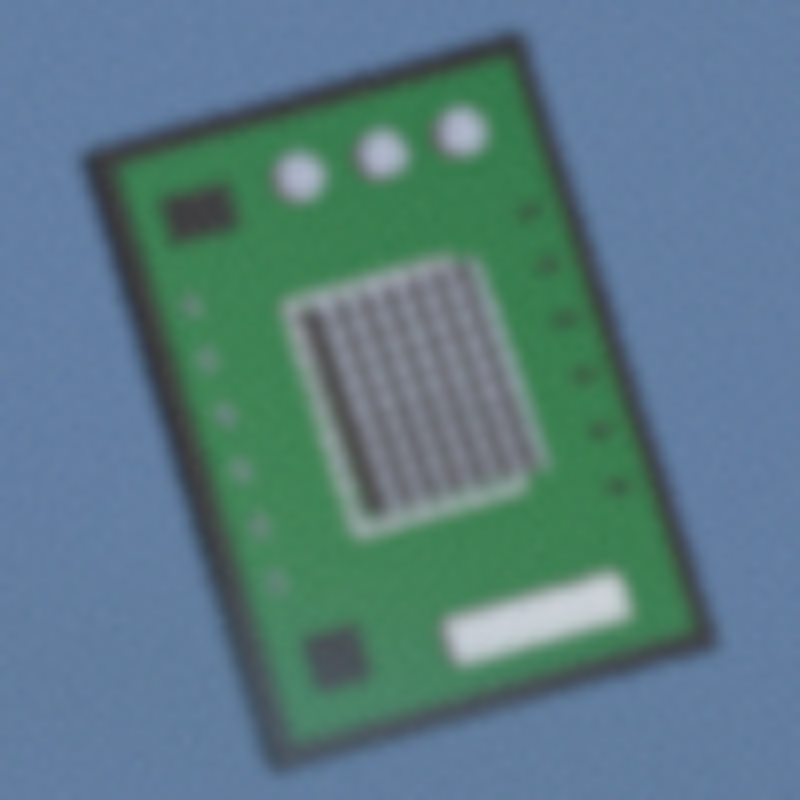

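View pics/s5.png

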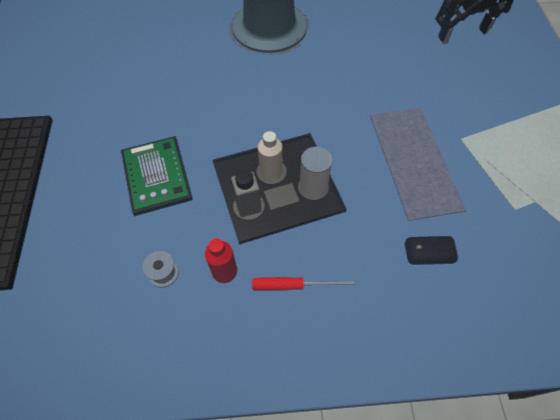

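```bash
python3 - <<'E'
from h import *
f=lambda p,u0,v0,k:np.array([u0,v0])+(np.array(p)+.5)/k-.5
for n,p,q,z in[("can",(184,333),(184,325),113),("bottle",(404,443),(406,440),130),("canister",(527,235),(530,232),121)]:
    print(n,(ray("top",f(q,221,178,5),z)-ray("top",f(p,221,178,5),z)).round(1))
P=ray("top",f([(322,303),(478,256),(548,470),(388,512)],367,222,8),50);print(cv2.minAreaRect(P[:,:2].astype(np.float32)))
print(robot.read_state()["qd"].round(3), robot.read_state()["ft_force"].round(2))
E
```

```text
can [[ 3.3 -0.1  0. ]]
bottle [[ 1.2 -0.9  0. ]]
canister [[ 1.2 -1.3  0. ]]
((491.00531005859375, -289.8752136230469), (60.36960220336914, 45.15160369873047), 14.237382888793945)
[-0.009 -0.007 -0.008  0.002 -0.001  0.004] [-0.36  0.73 -0.2 ]
```

All within tolerance, so I'm handing in.

```bash
python3 -c "
from station import robot
print(robot.hand_in())"
```

```text
the job is handed in; nothing more can be done
None
```

I carried out the whole task in the order asked and handed it in at about 50 s of robot time, against a limit of 136 s. The hand-in gives no verdict.

I parked the can, bottle and canister upright on the mat. I then set the heat sink on the board with all three still parked, and returned the canister, bottle and can to the tray.

Last checks from the final top and scene pictures:

| Object | Measured | Allowed |
|---|---|---|
| Can, distance from its starting place | about 3 mm | 15 mm |
| Bottle, distance from its starting place | about 1.5 mm | 15 mm |
| Canister, distance from its starting place | about 2 mm | 15 mm |
| Heat sink, distance from the outline's centre | about 1 mm | 12 mm |
| Heat sink, angle off the board | about 0.5–1.5° | 11.5° |

- **Upright and untouched:** all three objects stand upright. The screwdriver, reel, mouse and red look-alike appear unmoved; I judged this by eye from the pictures.
- **Robot clear:** the gripper is open and off to the side, touching nothing.
- **Small disagreement:** my estimates of the board's angle ranged from 12.7° to 13.8°, which is why the heat sink's angle is a range. No check failed.

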